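# Load the blower-wheel feed lane, lock its gate and test the trip

## Task

Get the feeder ready for its next run: slide every small blower wheel, upright and in single file, through the mouth of the feed lane until all of them stand wholly between the rails, then turn the red gate knob clockwise until it clicks past its detent and the gate stays shut behind them. After that, test the safety trip: press the green button so that the lever drops, then lift the lever all the way back up until it stays. Leave the other things on the bench where they are.

Things in the scene. Friction and masses are not known exactly. Their poses are not given: they have to be found in the camera images.
- wheel1: small galvanised blower wheel (squirrel-cage fan wheel), a rigid upright drum 52 mm in diameter and 42 mm tall, about 60 g, standing on the table; origin at the centre of its underside, z up. May be absent.
- wheel2: small galvanised blower wheel (squirrel-cage fan wheel), a rigid upright drum 52 mm in diameter and 42 mm tall, about 60 g, standing on the table; origin at the centre of its underside, z up. May be absent.
- wheel3: small galvanised blower wheel (squirrel-cage fan wheel), a rigid upright drum 52 mm in diameter and 42 mm tall, about 60 g, standing on the table; origin at the centre of its underside, z up. May be absent.
- wheel4: small galvanised blower wheel (squirrel-cage fan wheel), a rigid upright drum 52 mm in diameter and 42 mm tall, about 60 g, standing on the table; origin at the centre of its underside, z up. May be absent.
- wheel5: small galvanised blower wheel (squirrel-cage fan wheel), a rigid upright drum 52 mm in diameter and 42 mm tall, about 60 g, standing on the table; origin at the centre of its underside, z up. May be absent.
- lane_mouth (a point): centre of the feed lane's open mouth, on the table; +y axis points into the lane along its centre line, x across it, z up. Fixed. Clear width 60 mm between two cream rails, each 8 mm thick, 54 mm high, starting here and ending at y = 285 mm. Wheels slide on the bare table
- lane: the fixed feed lane, origin and axes as lane_mouth. Yellow hold-down lips on the rails, 50 to 54 mm above the table, reach 10 mm inwards from each side (40 mm slit), so wheels can only be slid in through the mouth; five fit with 25 mm to spare. Beyond the stop stands a cream feeder housing, 100 mm wide, 130 mm high, from y = 297 to 407 mm
- lane_end (a point): centre of the face of the black rubber stop at the far end of the lane, on the table; 285 mm from the mouth; axes as lane_mouth
- gate_knob (a joint): angle of the red gate knob, rad: 0 = gate fully open, grows turning clockwise seen from above, stop at 1.6. A spring detent resists with up to about 0.2 N m, springing back to 0 if let go before about 0.8; past that it clicks over by itself to the stop and stays, gate shut. Starts at 0
- knob_grip (a point): on the knob's vertical axis, 76 mm above the table, 80 mm to the lane's +x side and 6 mm before the mouth. The handle is a red bar 50 mm long, 14 mm thick, from 58 to 86 mm height, on a steel post 26 mm thick; this point's x axis lies along the bar and turns with it; grip it across its 14 mm
- gate_tip (a point): end of the yellow gate arm, which turns with the knob: 8 mm wide, at 20 to 32 mm height, reaching 106 mm from the knob's axis along knob_grip's +x. Open, it points back, away from the lane; at 1.55 rad it lies across the mouth
- test_button (a joint): travel of the green test button, m: 0 = out, 0.006 = fully in; pressed straight down, 1 N at first, 3 N at full travel, plus 1.5 N to trip; the lever trips at about 2.5 mm. Springs back when released
- button_top (a point): centre of the top face of the green test button, 28 mm in diameter, standing 14 mm proud on top of the fixed cream trip unit (box 100 x 80 x 120 mm high); z up
- trip_lever (a joint): angle of the trip lever, rad: 0 = up (set, 35 degrees above level), 1.05 = dropped (25 degrees below level). It snaps to either end (over-centre at about 0.2): the button makes it fall; about 1.5 N at its tip lifts it
- lever_tip (a point): centre of the lever's red handle, a round bar 18 mm thick, 28 mm long, its length parallel to the hinge, 75 mm from the hinge; 118 mm above the table when up, 43 mm when dropped. It can be pinched from above across its 28 mm and turns between the fingers
- lever_hinge (a point): on the lever's hinge line, 75 mm above the table, 16 mm inside the trip unit's face; x axis = hinge line, -y = the side the lever sticks out to, z up; fixed. The button's centre is 32 mm from it along +y
- flange: steel hub flange, 56 mm across, 30 mm tall, standing; not part of the job; origin at its underside
- bearing: brass-coloured bearing, 54 mm across, 18 mm tall, lying flat; not part of the job; origin at its underside
- oil_bottle: yellow bottle, 64 mm across, 170 mm tall; not part of the job; origin at its underside
- jar: glass jar, 72 mm across, 80 mm tall; not part of the job; origin at its underside
- wrench: steel wrench lying on the table; not part of the job; origin at its underside
- hammer: hammer lying on the table; not part of the job; origin at its underside
- carton: cardboard box 80 x 100 x 60 mm; not part of the job; origin at its underside
- mug: blue mug, 80 mm across, 95 mm tall; not part of the job; origin at its underside
Not all that is in view belongs to the job. What is shaped like the wheel2 but blue or yellow is not meant.

How it is judged:
By the outcome, as a careful person would: the job done as asked, in the order asked, and still so for the second after the job is handed in, with the robot touching nothing.
Of wheel1, wheel2, wheel3, wheel4, wheel5 only 3 to 5 are there at a start; the rules pass over those that are not, and their reading is None.
At some moment in a run one of wheel1, wheel2, wheel3, wheel4, wheel5 may be knocked a few centimetres aside while the robot is not near it.
Once in a run the grip may slacken for a moment while it holds something.
It also fails if it takes over 210 s, if anything falls off the work surface, if the arm or the gripper's body presses on something with over 40 N, if the wrist force passes 120 N, or if a joint passes its speed limit or range.

## Robot

A 7-joint arm with a two-finger parallel gripper is mounted at the origin on the work surface. World frame = base frame: x ahead of the robot, y to its left, z up, the work surface at z = 0. Lengths are in m, angles in rad, forces in N, time in s.
With the tool pointing down it reaches from about 0.4 to 0.85 m from the base axis. Payload 10.4 kg.
Tool frame: the origin (TCP) lies at the very end of the fingers, on their centre line; the grasp point (between the pads) lies 19 mm behind it; z points along the fingers, x is the direction in which the jaws open and shut, and the axes are right-handed (so a half turn about z gives the same grasp; the last joint's range is limited). The gripper opens to 85 mm and grips with 20 to 120 N. Pads are 22 mm wide; open, the fingers measure 114 mm over their backs; the gripper's body (76 mm by 85 mm) begins 54 mm behind the grasp point. The pads swing forward as they close: fully open they stand 13 mm farther back than shut.
Start: joints at [-1.317, 0.332, -0.065, 1.46, 0.022, 1.35, -0.088], TCP at [0.171, 0.601, 0.231] pointing down, gripper open.
Joint ranges: [-2.6, 2.6], [-0.5, 2.12], [-1.47, 1.34], [0.16, 2.42], [-1.27, 4.41], [0.06, 2.06], [-2.6, 2.6]. Speed limits (rad/s): [2.22, 2.22, 2.79, 2.79, 3.14, 3.14, 3.14].

## Interface

Orientations are given as a rotation vector (axis times angle).
In Python, from cell import get_obs, get_image, calibration, finish_job gives the robot as it stands.
- The arm moves only by the tool step_arm, never from a script. Its argument "deltas" is a list of rows, each a list of 5 numbers: the opening, from 0 (shut) to 1 (fully open), then the shift along the tool's x, y, z in m, then the turn about the tool's z in degrees. A call has 1 to 10 rows; each row is the pose to reach, as a shift and turn from the pose commanded when the call began, along the tool's axes at that moment; what a row does not reach only later rows make up. A row lasts 1/10 s, in which the tool goes at most 50 mm and 8.59 degrees, less where a joint would pass 70% of its speed; a pose out of reach is approached as far as the arm can. A call with a gripper value outside its range is refused whole. The fingers move at their own pace and stop on an object; the grip force is fixed at half the most. Time passes only in rows, so rows that repeat a pose let the fingers close. It gives the time, the measured TCP pose, the force and the opening at its end, in the units of the state.
- get_obs(): the state, without advancing time (a new reading comes with each control period).
- get_image(name): name is "side" or "top" or "wrist"; returns the picture (480x640x3 uint8, red, green, blue); there is no depth.
- calibration(name): a dict with "fx", "fy", "cx", "cy" (pixels), "k1" (the pictures are not rectified: a ray, as slopes to the right and down, at radius r is drawn at 1 + k1 r^2 times it, then the intrinsics apply), "position" and "attitude" of the camera in the world; the wrist camera has in their place "hand_eye" (4x4, takes a point from camera to tool coordinates, whose origin is the TCP and whose axes are the tool frame's). Camera axes: x right, y down, z forward; pixel columns grow to the right and rows downward; lengths in m; the calibration is good to about 2 mm. A picture is of the moment at which its call begins: read the wrist's pose just before it. calibration takes no time and is no camera call.
- finish_job(): hands the job in, once; it reports no verdict.
The state is a dict: "time": time; "joint_positions": joint angles; "joint_velocities": joint speeds; "joint_efforts": joint torques, N m; "position": TCP position; "orientation": TCP orientation; "force": force on the tool from outside, world axes, zero at the start; "torque": the same for the moment, N m; "width": opening from 0.0 (shut) to 1.0 (fully open).
Only numpy, scipy, OpenCV 4.12 (cv2) and the standard library are available. Lean on these libraries where they do the work, as an engineer would, in place of code of your own. Each camera call takes 0.05 s, during which the arm holds its last target.

## Working session

There is one attempt and no reset: what is moved stays moved. The work goes in short steps, Python scripts to look and compute and a tool call to move; the robot and the scene stay as the last step left them, time stands still between calls to the robot, and variables do not carry over. Pictures are saved under pics/ and viewed, and the job is handed in when it is done.

Besides the shell and the picture viewer there is one more tool, called after ">>>" as name(argument=value, ...) on one line, values as JSON. step_arm: Moves the arm, as the interface text tells. Its arguments: {"type":"object","properties":{"deltas":{"type":"array"}},"required":["deltas"]}

```bash
ls; mkdir -p pics; python3 - <<'E'
from cell import *
import cv2
o=get_obs();print(o)
for n in("side","top","wrist"):
    print(n,calibration(n))
    cv2.imwrite(f"pics/{n}0.png",get_image(n)[:,:,::-1])
E
```

```text
pics
{'time': 0.0, 'joint_positions': array([-1.31663357,  0.33291463, -0.06468107,  1.46097434,  0.02159046,
        1.34991682, -0.08852732]), 'joint_velocities': array([ 1.74191156e-03, -3.03536510e-04, -7.41312275e-04, -3.60460222e-04,
       -1.23583042e-03,  7.22731959e-04, -4.75963995e-05]), 'joint_efforts': array([ 6.28218731e-04, -6.25453663e+01,  4.94075823e-02, -3.91587639e+01,
        1.62959093e-02,  1.01088127e-02, -4.86727160e-06]), 'position': array([0.17068276, 0.60082897, 0.23047343]), 'orientation': array([ 2.50588255e+00,  1.89316335e+00, -1.83536882e-03]), 'force': array([ 0.25610183, -0.30774386,  0.42458732]), 'torque': array([-0.0063347 , -0.00564223,  0.03193069]), 'width': 0.9964429926851207}
side {'fx': 528.2057468642041, 'fy': 528.2057468642041, 'cx': 321.62451064593654, 'cy': 242.34805327403325, 'k1': -0.1572140281907603, 'position': array([ 0.14405103, -0.71877664,  0.92979843]), 'attitude': array([-2.29401375,  0.60004561, -0.22667591])}
top {'fx': 568.210856193927, 'fy': 568.210856193927, 'cx': 315.58816793526114, 'cy': 243.05664873500686, 'k1': -0.06704746612563145, 'position': array([0.20749782, 0.02216818, 1.58728234]), 'attitude': array([-2.05275785,  2.1651333 , -0.23348914])}
wrist {'fx': 348.0087722860083, 'fy': 348.0087722860083, 'cx': 320.424750629847, 'cy': 238.47482775936393, 'k1': -0.035225834215714666, 'hand_eye': array([[ 9.99999794e-01,  3.72949222e-04,  5.23221932e-04,
         1.12317515e-03],
       [-5.02067754e-04,  9.61710051e-01,  2.74068470e-01,
        -7.00489471e-02],
       [-4.00974168e-04, -2.74068676e-01,  9.61710040e-01,
        -1.42747660e-01],
       [ 0.00000000e+00,  0.00000000e+00,  0.00000000e+00,
         1.00000000e+00]])}
```

View pics/side0.png

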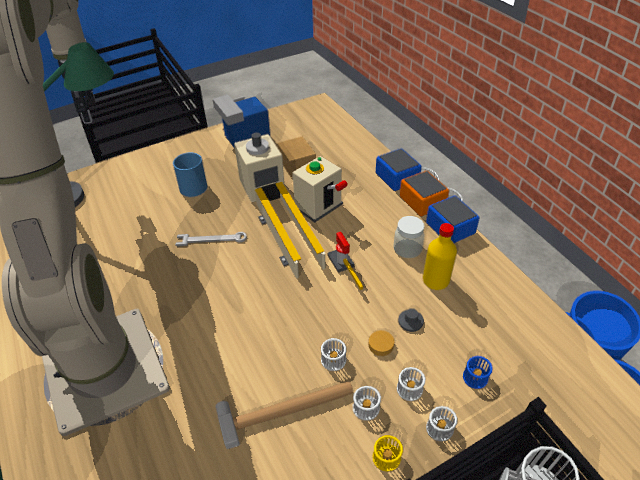

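View pics/top0.png

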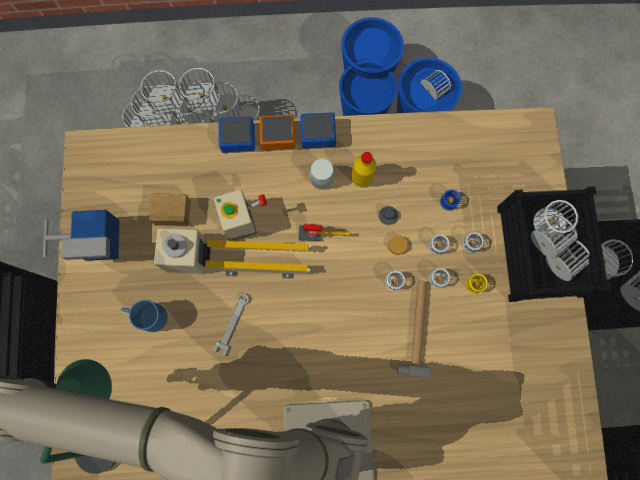

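View pics/wrist0.png

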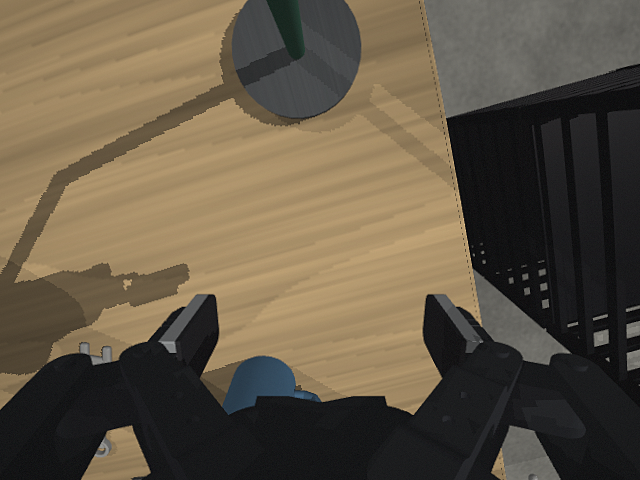

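The top view shows four galvanised wheels, near (396,281), (440,278), (440,243) and (474,242). There are also a blue one at (451,200) and a yellow one at (478,283). The lane mouth is near (315,258), the knob at (313,229) and the trip unit at (233,212).

```bash
cat > h.py <<'E'
import numpy as np, cv2
from cell import *
from scipy.spatial.transform import Rotation as R
from scipy.optimize import least_squares
def cam(n,o=None):
    c=calibration(n)
    if n=="wrist":
        o=o or get_obs()
        T=np.eye(4);T[:3,:3]=R.from_rotvec(o["orientation"]).as_matrix();T[:3,3]=o["position"]
        T=T@c["hand_eye"];return c,T[:3,:3],T[:3,3]
    return c,R.from_rotvec(c["attitude"]).as_matrix(),np.array(c["position"])
def ray(n,u,v,o=None):
    c,Rm,p=cam(n,o)
    x,y=cv2.undistortPoints(np.array([[[u,v]]],float),np.array([[c["fx"],0,c["cx"]],[0,c["fy"],c["cy"]],[0,0,1]]),np.array([c["k1"],0,0,0]))[0,0]
    d=Rm@np.array([x,y,1.]);return p,d/np.linalg.norm(d)
def onz(n,u,v,z,o=None):
    p,d=ray(n,u,v,o);return p+d*(z-p[2])/d[2]
def tri(*rs):
    A=np.zeros((3,3));b=np.zeros(3)
    for p,d in rs:
        M=np.eye(3)-np.outer(d,d);A+=M;b+=M@p
    x=np.linalg.solve(A,b);return x,[float(np.linalg.norm((np.eye(3)-np.outer(d,d))@(x-p))) for p,d in rs]
def proj(n,P,o=None):
    c,Rm,p=cam(n,o);q=Rm.T@(np.asarray(P,float)-p);x,y=q[0]/q[2],q[1]/q[2];s=1+c["k1"]*(x*x+y*y)
    return np.array([c["fx"]*x*s+c["cx"],c["fy"]*y*s+c["cy"]])
def pic(n,name,crop=None,scale=1):
    o=get_obs();im=get_image(n)[:,:,::-1].copy()
    cv2.imwrite(f"pics/{name}_raw.png",im)
    if crop: im=im[crop[1]:crop[3],crop[0]:crop[2]]
    cv2.imwrite(f"pics/{name}.png",cv2.resize(im,None,fx=scale,fy=scale,interpolation=cv2.INTER_CUBIC));return o
E
python3 - <<'E'
from h import *
t=cv2.imread("pics/top0.png");s=cv2.imread("pics/side0.png")
cv2.imwrite("pics/t1.png",cv2.resize(t[180:300,200:340],None,fx=5,fy=5,interpolation=2))
cv2.imwrite("pics/t2.png",cv2.resize(t[180:310,360:500],None,fx=5,fy=4.6,interpolation=2)[:600])
cv2.imwrite("pics/s1.png",cv2.resize(s[130:300,230:390],None,fx=4,fy=3.5,interpolation=2))
cv2.imwrite("pics/s2.png",cv2.resize(s[320:480,310:510],None,fx=4,fy=3.7,interpolation=2))
E
```

```text
(no output)
```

View pics/t1.png

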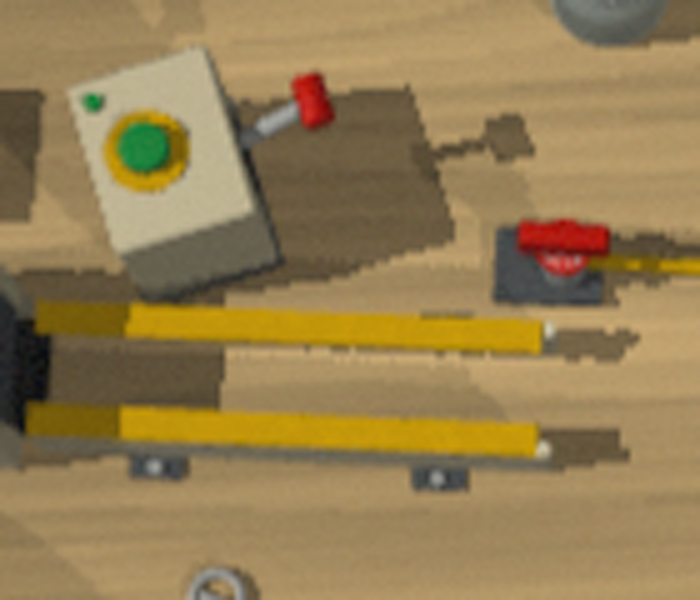

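View pics/t2.png

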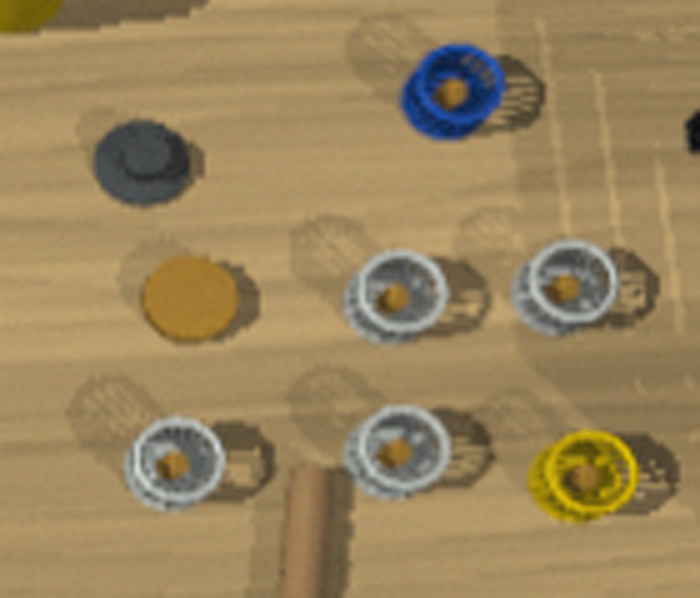

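View pics/s1.png

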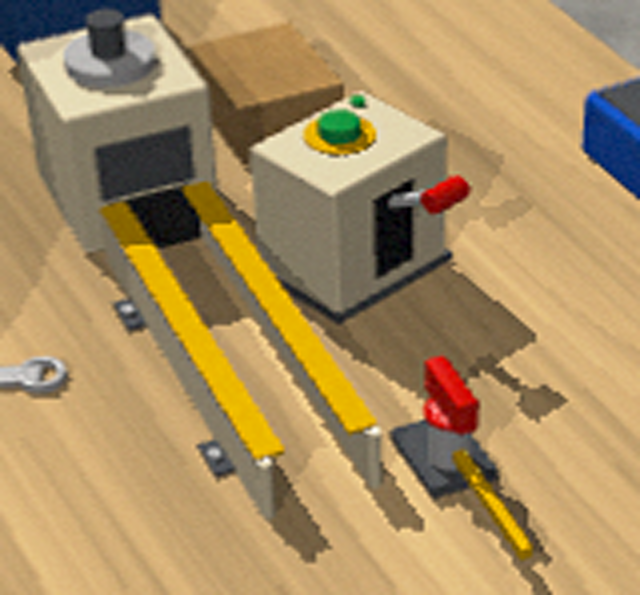

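View pics/s2.png

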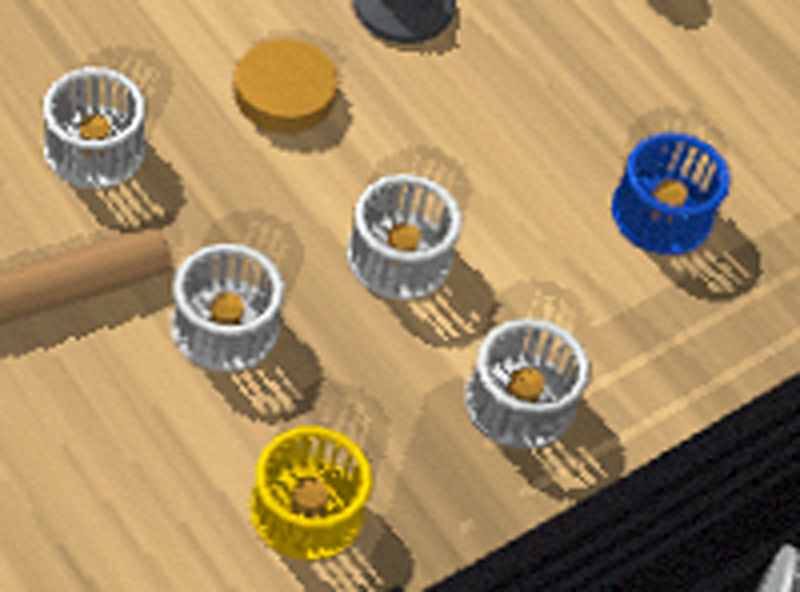

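```bash
python3 - <<'E'
from h import *
np.set_printoptions(precision=4,suppress=True)
T1=lambda u,v:("top",200+u/5,180+v/5)
T2=lambda u,v:("top",360+u/5,180+v/4.6)
S1=lambda u,v:("side",230+u/4,130+v/3.5)
S2=lambda u,v:("side",310+u/4,320+v/3.7)
pts={"A":(T2(178,460),S2(95,109)),"B":(T2(402,449),S2(228,291)),"C":(T2(402,291),S2(408,222)),"D":(T2(572,283),S2(533,366)),
"button":(T1(145,148),S1(341,125)),"levertip":(T1(312,100),S1(445,194)),
"lipRin":(T1(541,352),S1(328,429)),"lipRout":(T1(543,322),S1(375,422)),"lipLin":(T1(540,425),S1(280,445)),"lipLout":(T1(537,457),S1(240,458)),
"gate":(T1(695,262),S1(527,552)),"bartop":(T1(563,228),S1(452,378))}
for k,(a,b) in pts.items(): print(k,*tri(ray(*a),ray(*b)))
print("lips z54 top",[onz(*T1(*p),.054)[:2] for p in((541,352),(543,322),(540,425),(537,457),(36,302),(26,403),(38,333),(28,433))])
print("lips side",[onz(*S1(*p),.054)[:2] for p in((328,429),(375,422),(280,445),(240,458))])
print("knobbar top z86",[onz(*T1(*p),.086) for p in((520,232),(608,232))])
for k in "ABCD":
  a,b=pts[k];print(k,onz(*a,.042),onz(*b,.042))
E
```

```text
A [ 0.434  -0.2103  0.0356] [0.0030234785849030726, 0.003023478584902972]
B [ 0.4339 -0.3354  0.0347] [0.0029634097571311665, 0.002963409757131415]
C [ 0.5303 -0.3451  0.0346] [0.0023576266480493375, 0.0023576266480494637]
D [ 0.5306 -0.4416  0.037 ] [0.00341084191057084, 0.0034108419105708995]
button [0.6342 0.2319 0.1257] [0.003097762000174338, 0.0030977620001744694]
levertip [0.6585 0.1428 0.115 ] [0.002323158570578845, 0.002323158570578987]
lipRin [0.5198 0.0278 0.0573] [0.002968868090672967, 0.0029688680906729496]
lipRout [0.5429 0.0245 0.0525] [0.0023467174610709136, 0.002346717461071044]
lipLin [0.4842 0.0292 0.0572] [0.0021150219139658703, 0.0021150219139659115]
lipLout [0.4638 0.0325 0.0542] [0.0012051226101751475, 0.0012051226101751783]
gate [ 0.5905 -0.0659 -0.0159] [0.004300380807178136, 0.004300380807178056]
bartop [0.5871 0.0111 0.0834] [0.0013833135555672174, 0.0013833135555672892]
lips z54 top [array([0.5235, 0.0271]), array([0.5403, 0.0252]), array([0.4827, 0.0297]), array([0.4651, 0.0322]), array([0.5666, 0.3054]), array([0.5099, 0.3116]), array([0.549 , 0.3045]), array([0.4931, 0.3107])]
lips side [array([0.5182, 0.0309]), array([0.5447, 0.023 ]), array([0.4876, 0.0318]), array([0.4627, 0.0328])]
knobbar top z86 [array([0.5841, 0.0351, 0.086 ]), array([ 0.5815, -0.0128,  0.086 ])]
A [ 0.4301 -0.2086  0.042 ] [ 0.435  -0.2144  0.042 ]
B [ 0.43   -0.3328  0.042 ] [ 0.4345 -0.3391  0.042 ]
C [ 0.5265 -0.3424  0.042 ] [ 0.5295 -0.3487  0.042 ]
D [ 0.5264 -0.4387  0.042 ] [ 0.5319 -0.444   0.042 ]
```

```bash
cat >> h.py <<'E'
np.set_printoptions(precision=4,suppress=True)
def yaw(o):
    M=R.from_rotvec(o["orientation"]).as_matrix();return np.degrees(np.arctan2(M[1,0],M[0,0])),M
def plan(p,yw=None,o=None):
    """shift (mm, tool axes) and turn (deg) to world TCP p, tool-x heading yw"""
    o=o or get_obs();y,M=yaw(o);d=M.T@(np.asarray(p)-o["position"])
    t=0 if yw is None else -((yw-y+180)%360-180)
    print("at",o["position"],"yaw %.2f"%y,"| d",d.round(4),"turn %.2f"%t,"rows>= %.1f"%max(np.linalg.norm(d)/.05,abs(t)/8.59))
E
python3 - <<'E'
from h import *
plan([.45,.45,.25],84.5)
print(yaw(get_obs())[1])
T2=lambda u,v:("top",360+u/5,180+v/4.6)
for p in((308,465),(290,480),(330,480)):print(onz(*T2(*p),.02))
E
```

```text
at [0.1707 0.6009 0.2307] yaw 74.14 | d [-0.0689  0.3099 -0.0192] turn -10.36 rows>= 6.4
[[ 0.2733  0.9619 -0.0003]
 [ 0.9619 -0.2733 -0.001 ]
 [-0.0011  0.     -1.    ]]
[ 0.4263 -0.2842  0.02  ]
[ 0.4177 -0.2733  0.02  ]
[ 0.4164 -0.2957  0.02  ]
```

>>> step_arm(deltas=[[1, -0.069, 0.31, -0.02, -10.4], [1, -0.069, 0.31, -0.02, -10.4], [1, -0.069, 0.31, -0.02, -10.4], [1, -0.069, 0.31, -0.02, -10.4], [1, -0.069, 0.31, -0.02, -10.4], [1, -0.069, 0.31, -0.02, -10.4], [1, -0.069, 0.31, -0.02, -10.4], [1, -0.069, 0.31, -0.02, -10.4]])

```text
time: 0.95
position: [0.454, 0.4468, 0.2511]
orientation: [2.33, 2.104, -0.0]
force: [-0.2, -0.1, 0.1]
width: 0.998
```

```bash
python3 - <<'E'
from h import *
plan([.49,.03,.27],84.5)
plan([.48,-.1,.27],84.5)
E
```

```text
at [0.454  0.4468 0.2511] yaw 84.17 | d [-0.411   0.0782 -0.0183] turn -0.33 rows>= 8.4
at [0.454  0.4468 0.2511] yaw 84.17 | d [-0.5414  0.0815 -0.0181] turn -0.33 rows>= 11.0
```

>>> step_arm(deltas=[[1, -0.411, 0.078, -0.018, 0], [1, -0.411, 0.078, -0.018, 0], [1, -0.411, 0.078, -0.018, 0], [1, -0.411, 0.078, -0.018, 0], [1, -0.411, 0.078, -0.018, 0], [1, -0.411, 0.078, -0.018, 0], [1, -0.411, 0.078, -0.018, 0], [1, -0.411, 0.078, -0.018, 0], [1, -0.411, 0.078, -0.018, 0], [1, -0.411, 0.078, -0.018, 0]])

```text
time: 1.95
position: [0.4886, 0.0312, 0.2695]
orientation: [2.329, 2.108, 0.001]
force: [0.4, 0.6, 0.2]
width: 0.998
```

```bash
python3 - <<'E'
from h import *
o=pic("wrist","w1");print(o["position"],o["orientation"])
o=get_obs();print(o["position"])
plan([.47,-.25,.25],84.5)
E
```

```text
[0.4886 0.0312 0.2695] [2.3288 2.1084 0.0008]
[0.4884 0.0336 0.2693]
at [0.4884 0.0336 0.2693] yaw 84.48 | d [-0.284   0.0089  0.0191] turn -0.02 rows>= 5.7
```

View pics/w1.png

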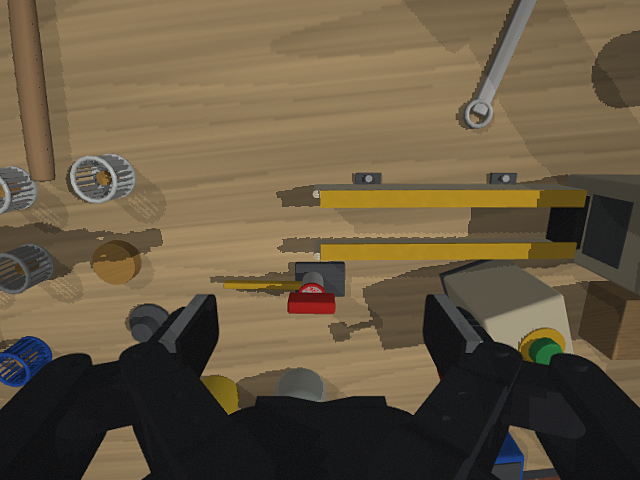

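The lane is seen side-on: lip ends at column 320 (rows 190, 207, 243, 260), the knob bar at (312,302) and the gate tip near (224,286).

```bash
python3 - <<'E'
from h import *
o=dict(position=np.array([0.4886,0.0312,0.2695]),orientation=np.array([2.3288,2.1084,0.0008]))
im=cv2.imread("pics/w1_raw.png")
cv2.imwrite("pics/w1z.png",cv2.resize(im[150:330,200:360],None,fx=4.4,fy=3.3,interpolation=2))
for p in((320,190.5),(320,207),(320,243),(320,260),(586,190),(586,206),(575,243),(575,260)):print(p,onz("wrist",*p,.054,o))
print(onz("wrist",224,286,.026,o))
for p in((288,293),(335,293)):print("bar",onz("wrist",*p,.086,o))
E
```

```text
(320, 190.5) [0.4698 0.0341 0.054 ]
(320, 207) [0.4869 0.0324 0.054 ]
(320, 243) [0.526  0.0285 0.054 ]
(320, 260) [0.5452 0.0266 0.054 ]
(586, 190) [0.4958 0.3128 0.054 ]
(586, 206) [0.5131 0.3146 0.054 ]
(575, 243) [0.5537 0.3067 0.054 ]
(575, 260) [0.5737 0.3088 0.054 ]
[ 0.5767 -0.0928  0.026 ]
bar [ 0.5663 -0.0084  0.086 ]
bar [0.571  0.0394 0.086 ]
```

View pics/w1z.png

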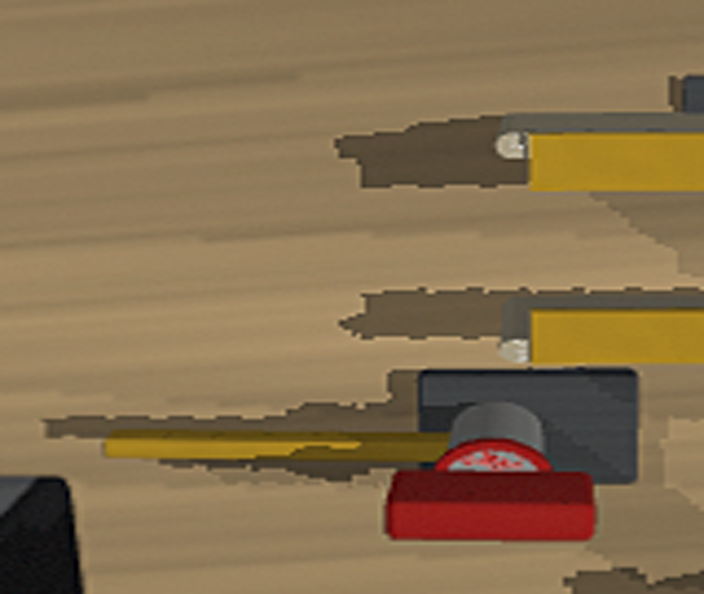

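>>> step_arm(deltas=[[1, -0.284, 0.009, 0.019, 0], [1, -0.284, 0.009, 0.019, 0], [1, -0.284, 0.009, 0.019, 0], [1, -0.284, 0.009, 0.019, 0], [1, -0.284, 0.009, 0.019, 0], [1, -0.284, 0.009, 0.019, 0], [1, -0.284, 0.009, 0.019, 0], [1, -0.284, 0.009, 0.019, 0], [1, -0.284, 0.009, 0.019, 0]])

```text
time: 2.9
position: [0.4717, -0.2474, 0.25]
orientation: [-2.32, -2.117, -0.001]
force: [-0.2, -0.4, -0.2]
width: 0.999
```

```bash
python3 - <<'E'
from h import *
o=pic("wrist","w2");print(o["position"],o["orientation"])
E
```

```text
[ 0.4717 -0.2474  0.25  ] [-2.32   -2.1169 -0.0007]
```

View pics/w2.png

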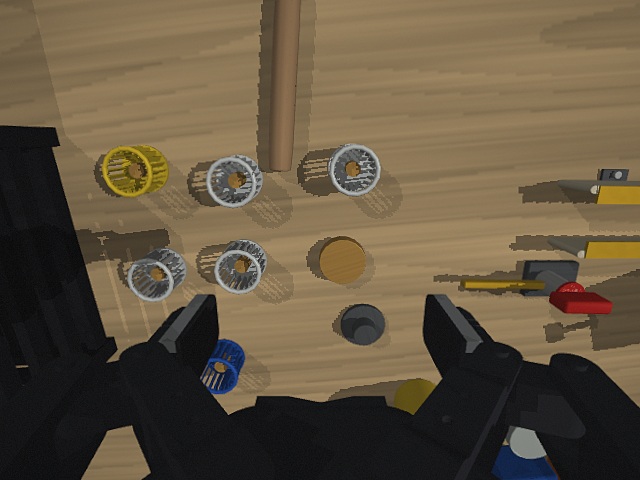

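```bash
python3 - <<'E'
from h import *
o1=dict(position=np.array([0.4886,0.0312,0.2695]),orientation=np.array([2.3288,2.1084,0.0008]))
o=dict(position=np.array([0.4717,-0.2474,0.25]),orientation=np.array([-2.32,-2.1169,-0.0007]))
for p in((355,170),(234,181),(240,267),(151,275)):print(p,onz("wrist",*p,.042,o))
print("A two wrist views",tri(ray("wrist",355,170,o),ray("wrist",93,179,o1)))
for p in((288.5,308),(335,308)):print("bar",onz("wrist",*p,.086,o1))
im=cv2.imread("pics/w2_raw.png")
cv2.imwrite("pics/w2z.png",cv2.resize(im[120:330,80:400],None,fx=2.5,fy=2.5,interpolation=2))
E
```

```text
(355, 170) [ 0.4344 -0.2079  0.042 ]
(234, 181) [ 0.4341 -0.3295  0.042 ]
(240, 267) [ 0.5256 -0.3376  0.042 ]
(151, 275) [ 0.5261 -0.4361  0.042 ]
A two wrist views (array([ 0.4345, -0.2078,  0.0406]), [6.672334566865234e-05, 6.672334566885256e-05])
bar [ 0.5831 -0.01    0.086 ]
bar [0.5879 0.038  0.086 ]
```

View pics/w2z.png

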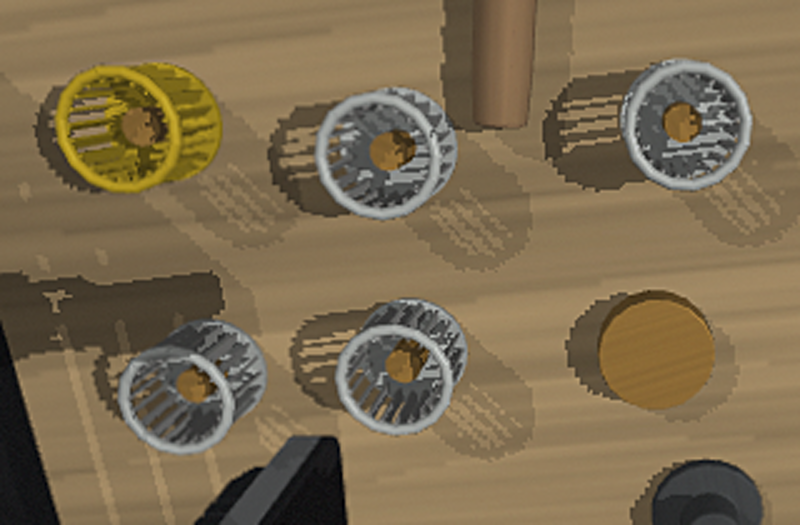

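```bash
python3 - <<'E'
from h import *
o=dict(position=np.array([0.4717,-0.2474,0.25]),orientation=np.array([-2.32,-2.1169,-0.0007]))
for p in((354.8,169.6),(231.2,182.4),(238,272),(150.8,280)):print(p,onz("wrist",*p,.042,o))
plan([.4345,-.208,.1],84.5)
E
```

```text
(354.8, 169.6) [ 0.434  -0.2081  0.042 ]
(231.2, 182.4) [ 0.4353 -0.3325  0.042 ]
(238, 272) [ 0.5311 -0.3406  0.042 ]
(150.8, 280) [ 0.5319 -0.4377  0.042 ]
at [ 0.4716 -0.2476  0.2501] yaw 84.75 | d [ 0.0359 -0.0405  0.1502] turn 0.25 rows>= 3.2
```

>>> step_arm(deltas=[[0.85, 0.036, -0.0405, 0.1, 0], [0.85, 0.036, -0.0405, 0.13, 0], [0.85, 0.036, -0.0405, 0.16, 0], [0.85, 0.036, -0.0405, 0.18, 0], [0.85, 0.036, -0.0405, 0.18, 0]])

```text
time: 3.45
position: [0.4307, -0.2072, 0.0664]
orientation: [-2.316, -2.112, 0.007]
force: [-0.2, 0.0, 0.0]
width: 0.85
```

```bash
python3 - <<'E'
from h import *
o=pic("wrist","w3");print(o["position"],o["orientation"])
plan([.4345,-.208,.006],84.5)
E
```

```text
[ 0.4307 -0.2072  0.0664] [-2.3164 -2.1119  0.0066]
at [ 0.4328 -0.2087  0.0694] yaw 84.66 | d [0.0008 0.0019 0.0633] turn 0.16 rows>= 1.3
```

View pics/w3.png

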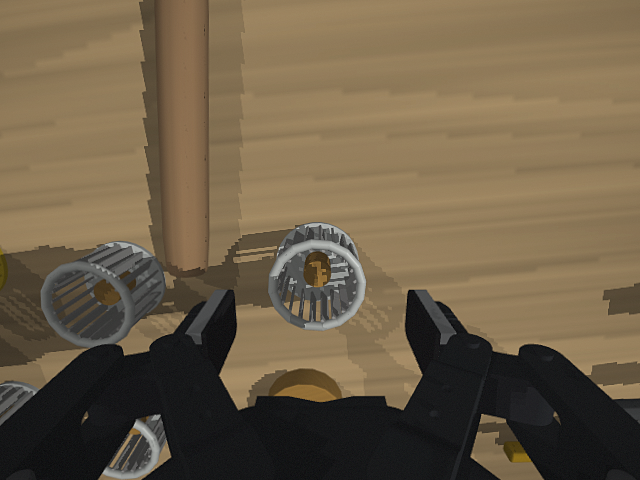

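Wheel A sits centred between the pads at (318,287).

>>> step_arm(deltas=[[0.85, 0.001, 0.002, 0.03, 0], [0.85, 0.001, 0.002, 0.05, 0], [0.85, 0.001, 0.002, 0.063, 0], [0.85, 0.001, 0.002, 0.063, 0], [0.85, 0.001, 0.002, 0.063, 0], [0.4, 0.001, 0.002, 0.063, 0], [0.4, 0.001, 0.002, 0.063, 0], [0.4, 0.001, 0.002, 0.063, 0], [0.4, 0.001, 0.002, 0.063, 0], [0.4, 0.001, 0.002, 0.063, 0]])

```text
time: 4.5
position: [0.4368, -0.2097, 0.0088]
orientation: [2.324, 2.112, 0.003]
force: [-2.9, 1.4, 11.6]
width: 0.593
```

```bash
python3 - <<'E'
from h import *
o=get_obs();print(o["position"],o["width"],o["force"])
im=get_image("side")[:,:,::-1];cv2.imwrite("pics/s3.png",im)
plan([.4995,-.057,.10],84.5)
E
```

```text
[ 0.4368 -0.2097  0.0088] 0.5926600103500619 [-2.8936  1.4445 11.625 ]
at [ 0.4368 -0.2097  0.0088] yaw 84.54 | d [ 0.158   0.0481 -0.0911] turn 0.04 rows>= 3.8
```

View pics/s3.png

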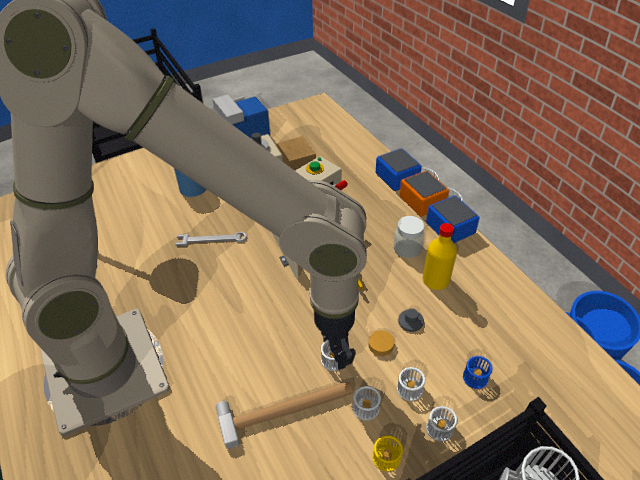

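>>> step_arm(deltas=[[0.4, 0, 0, -0.04, 0], [0.4, 0, 0, -0.06, 0], [0.4, 0.04, 0.012, -0.06, 0], [0.4, 0.08, 0.024, -0.06, 0], [0.4, 0.12, 0.036, -0.06, 0], [0.4, 0.161, 0.047, -0.06, 0], [0.4, 0.161, 0.047, -0.06, 0], [0.4, 0.161, 0.047, -0.06, 0]])

```text
time: 5.35
position: [0.4982, -0.053, 0.0677]
orientation: [2.322, 2.115, 0.001]
force: [0.3, -0.6, -1.3]
width: 0.595
```

```bash
python3 - <<'E'
from h import *
o=pic("wrist","w4");print(o["position"],o["orientation"],o["width"],o["force"])
plan([.4988,-.0537,.01],84.5)
E
```

```text
[ 0.4982 -0.053   0.0677] [2.3222 2.1154 0.0006] 0.5948797954217021 [ 0.2927 -0.5664 -1.2514]
at [ 0.4978 -0.0542  0.0677] yaw 84.54 | d [0.0006 0.0009 0.0577] turn 0.04 rows>= 1.2
```

View pics/w4.png

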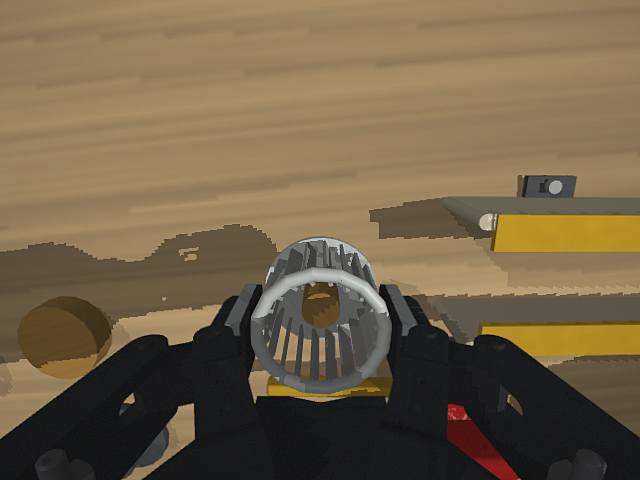

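Wheel A is held upright. Lip ends are visible at (495,215–252) and (480,325–360), so I'll re-measure the lane centre line from here.

```bash
python3 - <<'E'
from h import *
o=dict(position=np.array([0.498,-0.0536,0.0677]),orientation=np.array([2.3222,2.1154,.0006]))
im=cv2.imread("pics/w4_raw.png")
cv2.imwrite("pics/w4z.png",cv2.resize(im[160:400,400:640],None,fx=2.5,fy=2.5,interpolation=2))
M=np.array([.5065,.026]);ey=np.array([.0958,.9954]);ex=np.array([.9954,-.0958])
for p in((496,215),(492,251),(481,325),(479,357),(639,215),(639,251),(639,323),(639,353)):
    q=onz("wrist",*p,.054,o);print(p,q,"lane x %.4f y %.4f"%((q[:2]-M)@ex,(q[:2]-M)@ey))
E
```

```text
(496, 215) [0.4693 0.032  0.054 ] lane x -0.0376 y 0.0024
(492, 251) [0.4867 0.0309 0.054 ] lane x -0.0201 y 0.0030
(481, 325) [0.5261 0.0271 0.054 ] lane x 0.0194 y 0.0030
(479, 357) [0.5451 0.0269 0.054 ] lane x 0.0383 y 0.0046
(639, 215) [0.4755 0.1013 0.054 ] lane x -0.0381 y 0.0720
(639, 251) [0.4937 0.1042 0.054 ] lane x -0.0202 y 0.0767
(639, 323) [0.534  0.1112 0.054 ] lane x 0.0192 y 0.0874
(639, 353) [0.5526 0.1146 0.054 ] lane x 0.0374 y 0.0926
```

View pics/w4z.png

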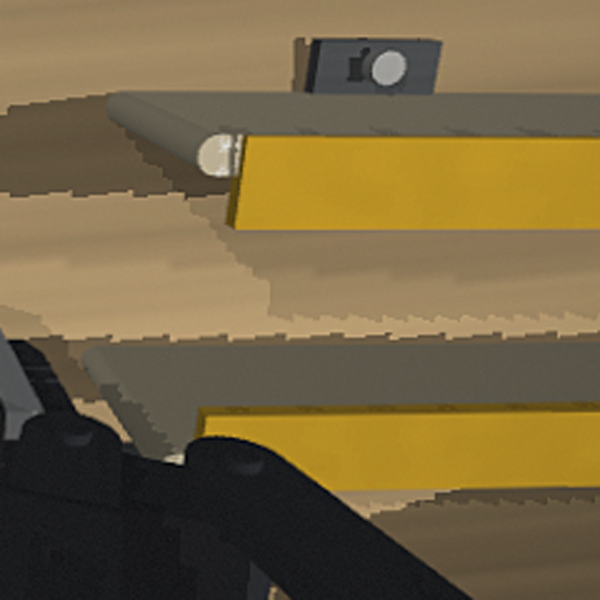

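>>> step_arm(deltas=[[0.4, 0, 0.001, 0.03, 0], [0.4, 0, 0.001, 0.05, 0], [0.4, 0, 0.001, 0.058, 0], [0.4, 0, 0.001, 0.058, 0], [0.4, 0.02, 0.001, 0.058, 0], [0.4, 0.04, 0.001, 0.058, 0], [0.4, 0.06, 0.001, 0.058, 0], [0.4, 0.06, 0.001, 0.058, 0]])

```text
time: 6.2
position: [0.5053, 0.0081, 0.0101]
orientation: [-2.322, -2.116, -0.003]
force: [-0.8, 0.1, -1.4]
width: 0.594
```

```bash
python3 - <<'E'
from h import *
o=pic("wrist","w5");print(o["position"],o["width"],o["force"])
M=np.array([.5065,.026]);ey=np.array([.0958,.9954])
plan([*(M+ey*.047),.01],84.5)
E
```

```text
[0.5053 0.0081 0.0101] 0.5937279034204985 [-0.7577  0.1273 -1.4275]
at [0.5051 0.0064 0.01  ] yaw 84.60 | d [ 0.0667 -0.0003  0.0001] turn 0.10 rows>= 1.3
```

View pics/w5.png

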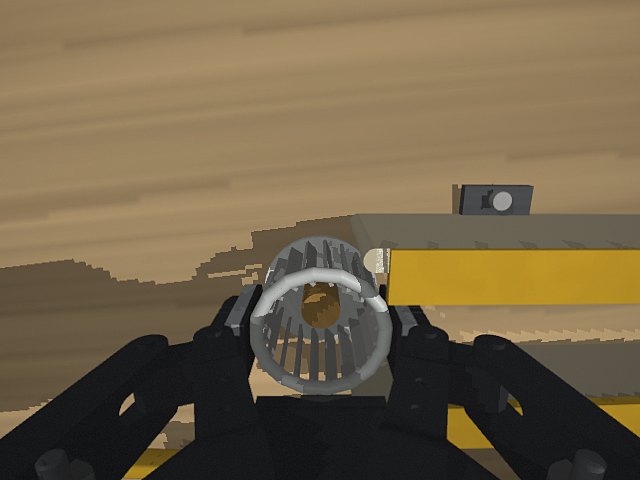

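>>> step_arm(deltas=[[0.4, 0.02, 0, 0, 0], [0.4, 0.04, 0, 0, 0], [0.4, 0.067, 0, 0, 0], [0.4, 0.067, 0, 0.001, 0], [0.85, 0.067, 0, 0.001, 0], [0.85, 0.067, 0, 0.001, 0], [0.85, 0.067, 0, 0.001, 0], [0.85, 0.067, 0, -0.03, 0], [0.85, 0.067, 0, -0.07, 0], [0.85, 0.067, 0, -0.11, 0]])

```text
time: 7.25
position: [0.5106, 0.0714, 0.1205]
orientation: [-2.326, -2.111, 0.002]
force: [0.5, 1.1, 0.9]
width: 0.847
```

```bash
python3 - <<'E'
from h import *
o=pic("wrist","w6");print(o["position"],o["width"],o["force"])
pic("top","t6")
plan([.4353,-.3325,.13],84.5)
E
```

```text
[0.5106 0.0714 0.1205] 0.846603778834526 [0.4627 1.1262 0.908 ]
at [0.5141 0.0722 0.1245] yaw 84.44 | d [-0.4104 -0.0391 -0.0074] turn -0.06 rows>= 8.2
```

View pics/w6.png

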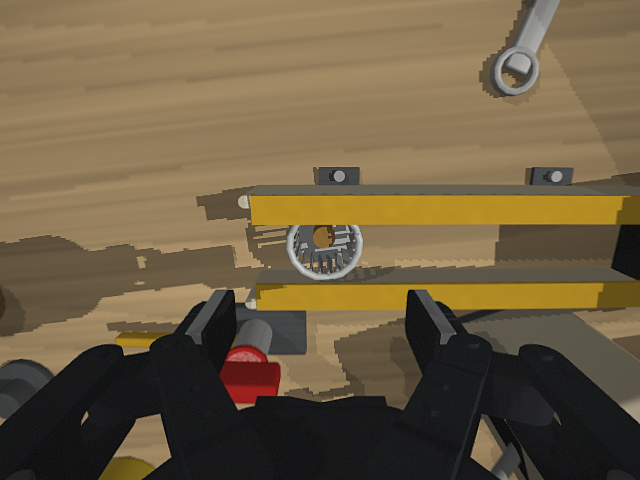

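View pics/t6.png

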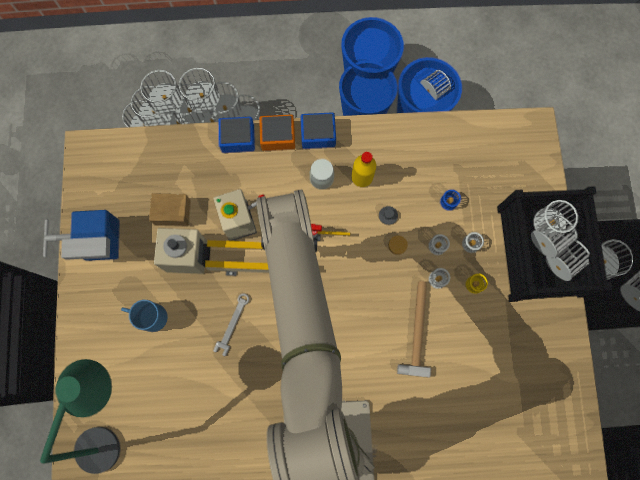

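>>> step_arm(deltas=[[0.85, -0.41, -0.039, -0.01, 39.5], [0.85, -0.41, -0.039, -0.01, 39.5], [0.85, -0.41, -0.039, -0.01, 39.5], [0.85, -0.41, -0.039, -0.01, 39.5], [0.85, -0.41, -0.039, -0.01, 39.5], [0.85, -0.41, -0.039, -0.01, 39.5], [0.85, -0.41, -0.039, -0.01, 39.5], [0.85, -0.41, -0.039, -0.01, 39.5], [0.85, -0.41, -0.039, -0.01, 39.5], [0.85, -0.41, -0.039, -0.01, 39.5]])

```text
time: 8.35
position: [0.4312, -0.3346, 0.1289]
orientation: [2.905, 1.195, -0.002]
force: [-0.2, 0.0, -0.0]
width: 0.848
```

```bash
python3 - <<'E'
from h import *
o=pic("wrist","w7");print(o["position"],o["orientation"])
plan([.4353,-.3325,.006])
print(proj("wrist",[.4353,-.3325,.042],o))
E
```

```text
[ 0.4312 -0.3346  0.1289] [ 2.9047  1.1952 -0.0021]
at [ 0.4323 -0.3324  0.1287] yaw 44.90 | d [0.0021 0.0023 0.1227] turn 0.00 rows>= 2.5
[325.7033 247.525 ]
```

View pics/w7.png

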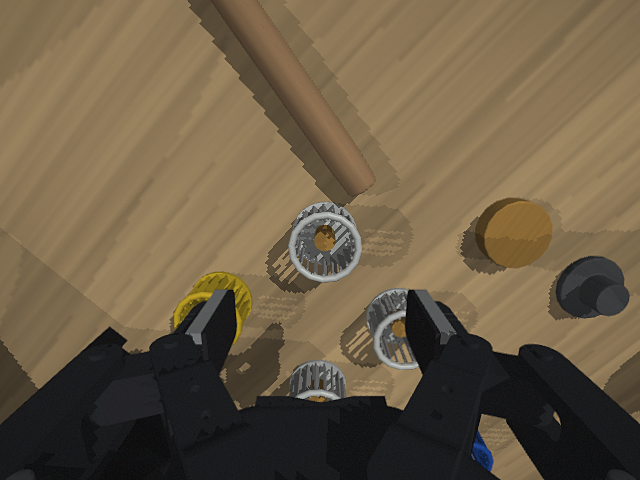

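>>> step_arm(deltas=[[0.85, 0.002, 0.002, 0.04, 0], [0.85, 0.002, 0.002, 0.08, 0], [0.85, 0.002, 0.002, 0.11, 0], [0.85, 0.002, 0.002, 0.122, 0], [0.85, 0.002, 0.002, 0.122, 0], [0.85, 0.002, 0.002, 0.122, 0], [0.4, 0.002, 0.002, 0.122, 0], [0.4, 0.002, 0.002, 0.122, 0], [0.4, 0.002, 0.002, 0.122, 0], [0.4, 0.002, 0.002, 0.122, 0]])

```text
time: 9.4
position: [0.4371, -0.3322, 0.0091]
orientation: [2.901, 1.203, 0.004]
force: [-1.9, 2.6, 10.0]
width: 0.593
```

>>> step_arm(deltas=[[0.4, 0, 0, 0, 0], [0.4, 0, 0, -0.04, 0], [0.4, 0, 0, -0.08, 0], [0.4, 0, 0, -0.08, 0]])

```text
time: 9.8
position: [0.4385, -0.3339, 0.0928]
orientation: [2.897, 1.2, 0.01]
force: [0.7, -0.4, -0.8]
width: 0.588
```

```bash
python3 - <<'E'
from h import *
o=pic("wrist","w8");print(o["position"],o["orientation"],o["width"],o["force"])
plan([.4988,-.0537,.09],84.5)
E
```

```text
[ 0.4385 -0.3339  0.0928] [2.8968 1.2    0.0097] 0.5875936759262876 [ 0.7121 -0.3996 -0.8185]
at [ 0.4378 -0.3328  0.0903] yaw 45.04 | d [ 0.2406 -0.154   0.0002] turn -39.46 rows>= 5.7
```

View pics/w8.png

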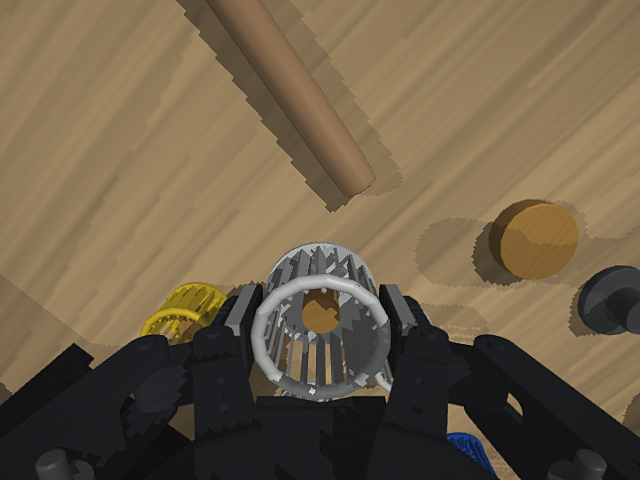

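>>> step_arm(deltas=[[0.4, 0.241, -0.154, 0, -39.5], [0.4, 0.241, -0.154, 0, -39.5], [0.4, 0.241, -0.154, 0, -39.5], [0.4, 0.241, -0.154, 0, -39.5], [0.4, 0.241, -0.154, 0, -39.5], [0.4, 0.241, -0.154, 0, -39.5], [0.4, 0.241, -0.154, 0, -39.5], [0.4, 0.241, -0.154, 0, -39.5], [0.4, 0.241, -0.154, 0, -39.5]])

```text
time: 10.75
position: [0.4968, -0.0537, 0.087]
orientation: [-2.326, -2.111, 0.001]
force: [-0.0, -0.4, -0.5]
width: 0.589
```

```bash
python3 - <<'E'
from h import *
o=pic("wrist","w9");print(o["position"],o["orientation"],o["width"],o["force"])
plan([.4988,-.0537,.01],84.5)
E
```

```text
[ 0.4968 -0.0537  0.087 ] [-2.3265 -2.111   0.001 ] 0.5889526145363293 [-0.0129 -0.3645 -0.5027]
at [ 0.4969 -0.0539  0.0871] yaw 84.41 | d [0.0004 0.0019 0.0771] turn -0.09 rows>= 1.5
```

View pics/w9.png

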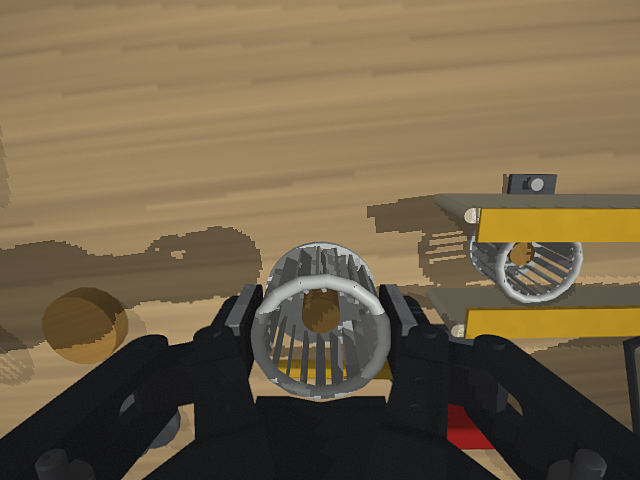

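>>> step_arm(deltas=[[0.4, 0, 0.002, 0.04, 0], [0.4, 0, 0.002, 0.065, 0], [0.4, 0, 0.002, 0.077, 0], [0.4, 0, 0.002, 0.077, 0], [0.4, 0.02, 0.002, 0.077, 0], [0.4, 0.04, 0.002, 0.077, 0], [0.4, 0.06, 0.002, 0.077, 0], [0.4, 0.06, 0.002, 0.077, 0]])

```text
time: 11.6
position: [0.5059, 0.0096, 0.0111]
orientation: [-2.322, -2.116, -0.003]
force: [-0.2, 0.7, -1.3]
width: 0.592
```

```bash
python3 - <<'E'
from h import *
o=pic("wrist","w10");print(o["position"],o["width"],o["force"])
M=np.array([.5065,.026]);ey=np.array([.0958,.9954])
plan([*(M+ey*.05),.01],84.5)
E
```

```text
[0.5059 0.0096 0.0111] 0.5919293678488619 [-0.2292  0.6532 -1.3492]
at [0.5056 0.0078 0.0111] yaw 84.62 | d [ 0.0682 -0.0007  0.0011] turn 0.12 rows>= 1.4
```

View pics/w10.png

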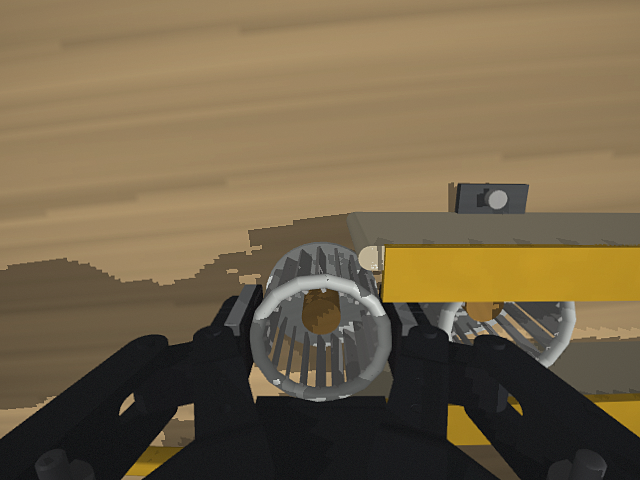

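Same picture as with wheel A: B is entering, with A at (505,315) inside the lane. I'll continue.

>>> step_arm(deltas=[[0.4, 0.02, 0, 0.001, 0], [0.4, 0.04, 0, 0.001, 0], [0.4, 0.068, 0, 0.001, 0], [0.4, 0.068, 0, 0.001, 0], [0.85, 0.068, 0, 0.001, 0], [0.85, 0.068, 0, 0.001, 0], [0.85, 0.068, 0, 0.001, 0], [0.85, 0.068, 0, -0.03, 0], [0.85, 0.068, 0, -0.07, 0], [0.85, 0.068, 0, -0.12, 0]])

```text
time: 12.65
position: [0.5103, 0.0735, 0.1306]
orientation: [-2.326, -2.111, 0.005]
force: [1.3, 0.8, -0.0]
width: 0.85
```

```bash
python3 - <<'E'
from h import *
o=pic("wrist","w11");print(o["position"],o["width"],o["force"])
pic("top","t11",(360,180,500,310),4)
plan([.5311,-.3406,.13],84.5)
E
```

```text
[0.5103 0.0735 0.1306] 0.8496884630096093 [ 1.2718  0.8041 -0.0095]
at [0.515  0.0744 0.1365] yaw 84.43 | d [-0.4115  0.0563  0.0051] turn -0.07 rows>= 8.3
```

View pics/w11.png

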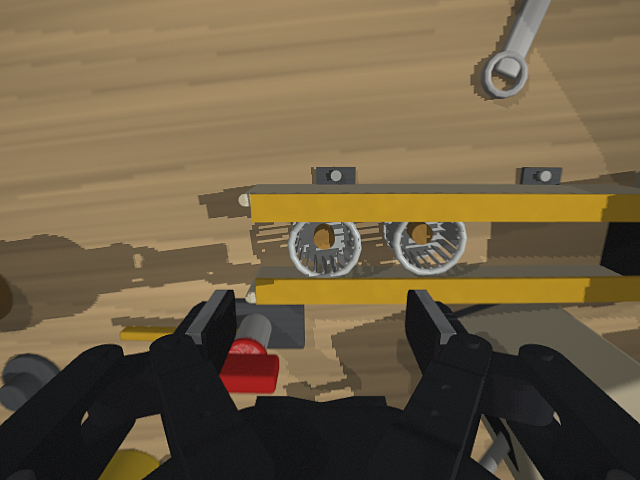

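View pics/t11.png

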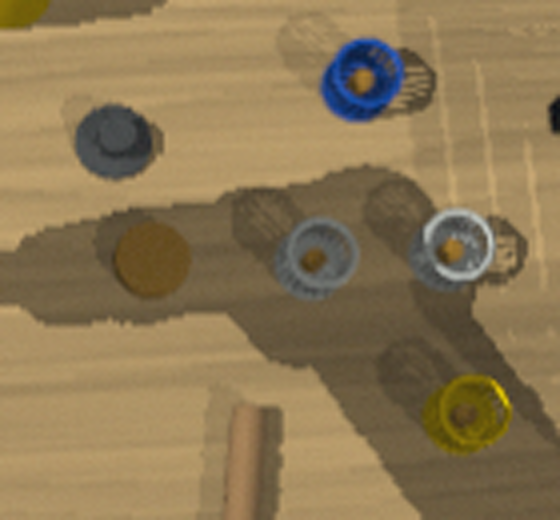

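>>> step_arm(deltas=[[0.85, -0.411, 0.056, 0.005, 0], [0.85, -0.411, 0.056, 0.005, 0], [0.85, -0.411, 0.056, 0.005, 0], [0.85, -0.411, 0.056, 0.005, 0], [0.85, -0.411, 0.056, 0.005, 0], [0.85, -0.411, 0.056, 0.005, 0], [0.85, -0.411, 0.056, 0.005, 0], [0.85, -0.411, 0.056, 0.005, 0], [0.85, -0.411, 0.056, 0.005, 0], [0.85, -0.411, 0.056, 0.005, 0]])

```text
time: 13.75
position: [0.5261, -0.3436, 0.1249]
orientation: [2.33, 2.106, -0.003]
force: [-0.4, 0.6, 0.3]
width: 0.853
```

```bash
python3 - <<'E'
from h import *
o=pic("wrist","w12");print(o["position"],o["orientation"])
plan([.5311,-.3406,.006],84.5)
print(proj("wrist",[.5311,-.3406,.042],o))
im=cv2.imread("pics/w12_raw.png");cv2.imwrite("pics/w12z.png",cv2.resize(im[180:320,220:420],None,fx=4,fy=4))
E
```

```text
[ 0.5261 -0.3436  0.1249] [ 2.3305  2.1063 -0.0031]
at [ 0.5271 -0.341   0.1248] yaw 84.38 | d [0.0008 0.004  0.1188] turn -0.12 rows>= 2.4
[323.7367 252.9569]
```

View pics/w12.png

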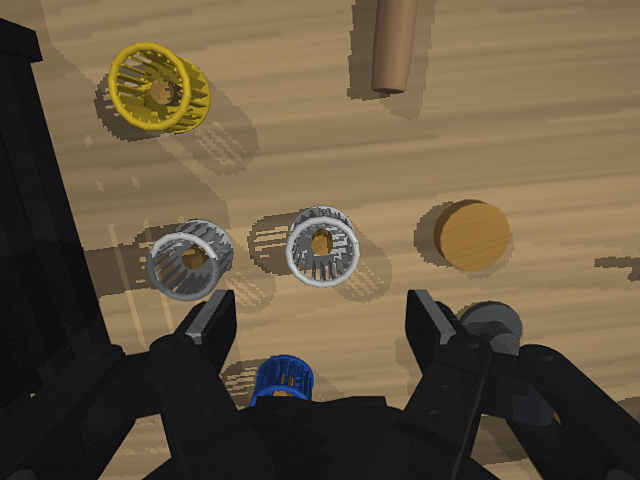

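View pics/w12z.png

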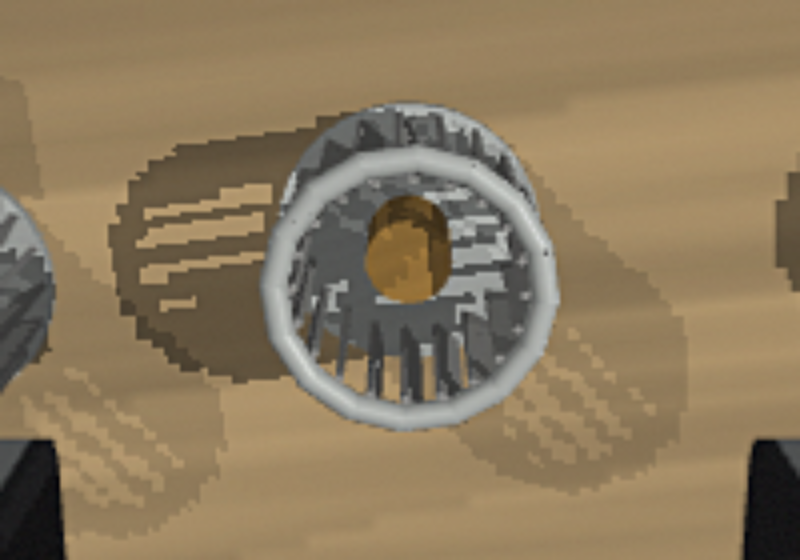

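>>> step_arm(deltas=[[0.85, 0.001, 0.004, 0.04, 0], [0.85, 0.001, 0.004, 0.08, 0], [0.85, 0.001, 0.004, 0.105, 0], [0.85, 0.001, 0.004, 0.118, 0], [0.85, 0.001, 0.004, 0.118, 0], [0.85, 0.001, 0.004, 0.118, 0], [0.4, 0.001, 0.004, 0.118, 0], [0.4, 0.001, 0.004, 0.118, 0], [0.4, 0.001, 0.004, 0.118, 0], [0.4, 0.001, 0.004, 0.118, 0]])

```text
time: 14.8
position: [0.5333, -0.3397, 0.0093]
orientation: [2.323, 2.111, 0.002]
force: [-0.4, 1.1, 7.0]
width: 0.594
```

>>> step_arm(deltas=[[0.4, 0, 0, 0, 0], [0.4, 0, 0, -0.04, 0], [0.4, 0, 0, -0.08, 0], [0.4, 0, 0, -0.08, 0]])

```text
time: 15.2
position: [0.5349, -0.3414, 0.0938]
orientation: [2.319, 2.107, 0.006]
force: [0.7, -0.4, -0.5]
width: 0.587
```

```bash
python3 - <<'E'
from h import *
o=pic("wrist","w13");print(o["position"],o["orientation"],o["width"],o["force"])
plan([.4988,-.0537,.09],84.5)
E
```

```text
[ 0.5349 -0.3414  0.0938] [2.3188 2.1065 0.0059] 0.5866752828794205 [ 0.7156 -0.4423 -0.5023]
at [ 0.534  -0.3403  0.091 ] yaw 84.53 | d [ 0.2819 -0.0623  0.0001] turn 0.03 rows>= 5.8
```

View pics/w13.png

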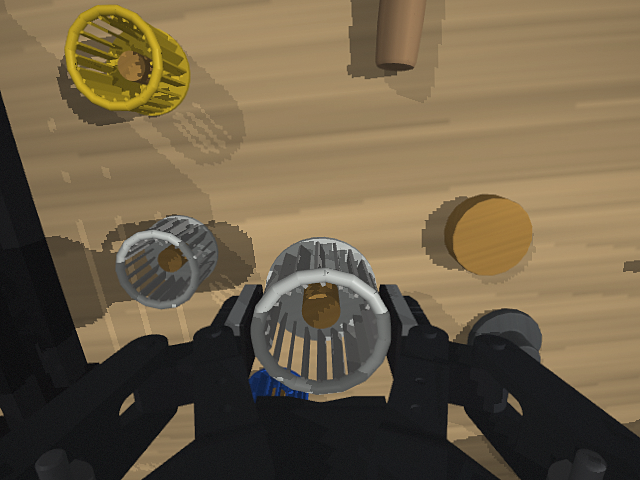

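>>> step_arm(deltas=[[0.4, 0.282, -0.062, 0, 0], [0.4, 0.282, -0.062, 0, 0], [0.4, 0.282, -0.062, 0, 0], [0.4, 0.282, -0.062, 0, 0], [0.4, 0.282, -0.062, 0, 0], [0.4, 0.282, -0.062, 0, 0], [0.4, 0.282, -0.062, 0, 0], [0.4, 0.282, -0.062, 0, 0], [0.4, 0.282, -0.062, 0, 0]])

```text
time: 16.15
position: [0.4972, -0.0536, 0.0871]
orientation: [2.326, 2.111, -0.001]
force: [-0.2, -0.2, -0.1]
width: 0.591
```

```bash
python3 - <<'E'
from h import *
o=pic("wrist","w14");print(o["position"],o["orientation"],o["width"],o["force"])
plan([.4988,-.0537,.01],84.5)
E
```

```text
[ 0.4972 -0.0536  0.0871] [ 2.326   2.1114 -0.0005] 0.5906303949429123 [-0.2412 -0.2267 -0.1255]
at [ 0.4972 -0.0539  0.0871] yaw 84.41 | d [0.0004 0.0016 0.0771] turn -0.09 rows>= 1.5
```

View pics/w14.png

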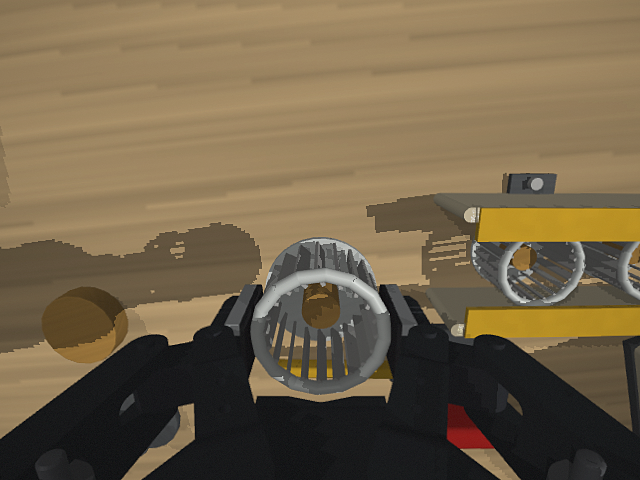

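Wheel C is held upright at the mouth, and A and B are in the lane.

>>> step_arm(deltas=[[0.4, 0, 0.0015, 0.04, 0], [0.4, 0, 0.0015, 0.065, 0], [0.4, 0, 0.0015, 0.077, 0], [0.4, 0, 0.0015, 0.077, 0], [0.4, 0.02, 0.0015, 0.077, 0], [0.4, 0.04, 0.0015, 0.077, 0], [0.4, 0.06, 0.0015, 0.077, 0], [0.4, 0.06, 0.0015, 0.077, 0]])

```text
time: 17.0
position: [0.5054, 0.0094, 0.0109]
orientation: [-2.322, -2.116, -0.002]
force: [-0.6, 0.3, -0.8]
width: 0.59
```

```bash
python3 - <<'E'
from h import *
o=pic("wrist","w15");print(o["position"],o["width"],o["force"])
M=np.array([.5065,.026]);ey=np.array([.0958,.9954])
plan([*(M+ey*.05),.01],84.5)
E
```

```text
[0.5054 0.0094 0.0109] 0.5899508029869187 [-0.6193  0.3284 -0.8187]
at [0.5052 0.0077 0.0109] yaw 84.61 | d [ 0.0684 -0.0003  0.0009] turn 0.11 rows>= 1.4
```

View pics/w15.png

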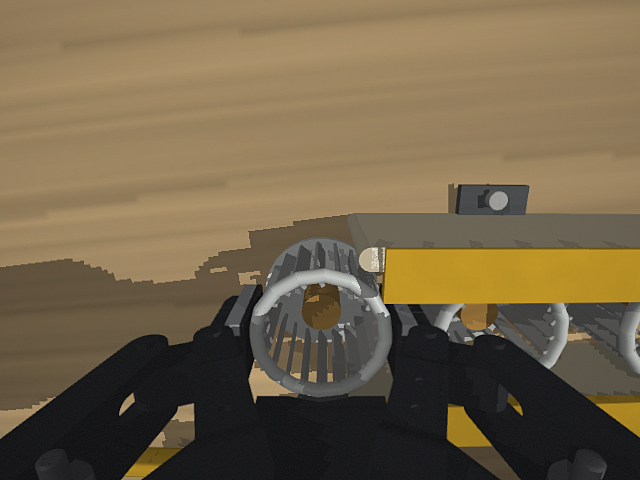

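>>> step_arm(deltas=[[0.4, 0.02, 0, 0.001, 0], [0.4, 0.04, 0, 0.001, 0], [0.4, 0.068, 0, 0.001, 0], [0.4, 0.068, 0, 0.001, 0], [0.85, 0.068, 0, 0.001, 0], [0.85, 0.068, 0, 0.001, 0], [0.85, 0.068, 0, 0.001, 0], [0.85, 0.068, 0, -0.03, 0], [0.85, 0.068, 0, -0.07, 0], [0.85, 0.068, 0, -0.12, 0]])

```text
time: 18.05
position: [0.5099, 0.0735, 0.1306]
orientation: [-2.326, -2.111, 0.005]
force: [0.3, 1.1, -0.1]
width: 0.848
```

```bash
python3 - <<'E'
from h import *
o=pic("wrist","w16");print(o["position"],o["width"],o["force"])
pic("top","t16",(360,180,500,310),4)
plan([.5319,-.4377,.13],84.5)
E
```

```text
[0.5099 0.0735 0.1306] 0.8484999556222889 [ 0.3     1.0524 -0.088 ]
at [0.5144 0.0744 0.1363] yaw 84.43 | d [-0.508   0.0671  0.0045] turn -0.07 rows>= 10.2
```

View pics/w16.png

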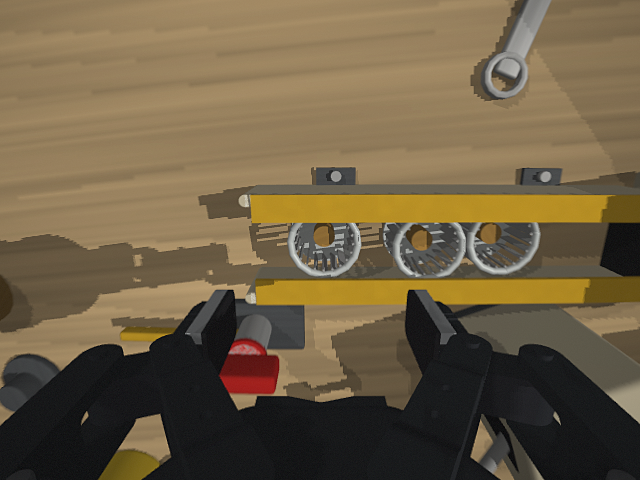

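View pics/t16.png

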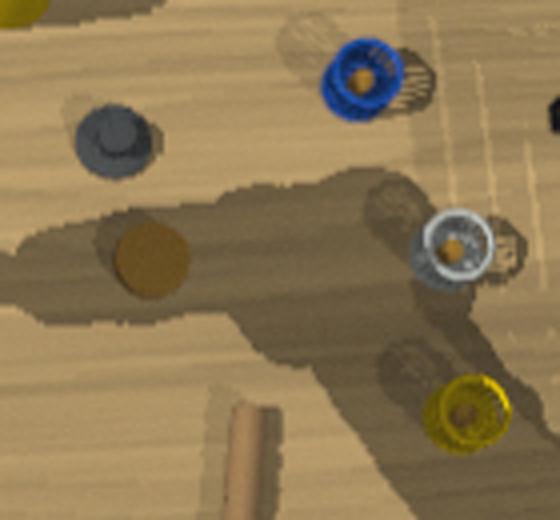

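>>> step_arm(deltas=[[0.85, -0.4, 0.067, -0.06, 84.4], [0.85, -0.4, 0.067, -0.06, 84.4], [0.85, -0.4, 0.067, -0.06, 84.4], [0.85, -0.4, 0.067, -0.06, 84.4], [0.85, -0.4, 0.067, -0.06, 84.4], [0.85, -0.4, 0.067, -0.06, 84.4], [0.85, -0.4, 0.067, -0.06, 84.4], [0.85, -0.4, 0.067, -0.06, 84.4], [0.85, -0.4, 0.067, -0.06, 84.4], [0.85, -0.4, 0.067, -0.06, 84.4]])

```text
time: 19.15
position: [0.5378, -0.3339, 0.1904]
orientation: [3.14, -0.015, -0.001]
force: [0.7, 0.8, -0.8]
width: 0.848
```

>>> step_arm(deltas=[[0.85, 0, 0, 0, 0], [0.85, 0, 0, 0, 0], [0.85, 0, 0, 0, 0]])

```text
time: 19.45
position: [0.5396, -0.3293, 0.1902]
orientation: [-3.141, -0.009, -0.0]
force: [-0.3, 1.2, -0.1]
width: 0.851
```

```bash
python3 - <<'E'
from h import *
o=pic("wrist","w17");print(o["position"],o["orientation"])
plan([.5319,-.4377,.13],0)
print(proj("wrist",[.5319,-.4377,.042],o))
E
```

```text
[ 0.5396 -0.3293  0.1902] [-3.141  -0.0093 -0.0001]
at [ 0.5397 -0.3292  0.1903] yaw 0.31 | d [-0.0084  0.1085  0.0602] turn 0.31 rows>= 2.5
[311.6502 336.3756]
```

View pics/w17.png

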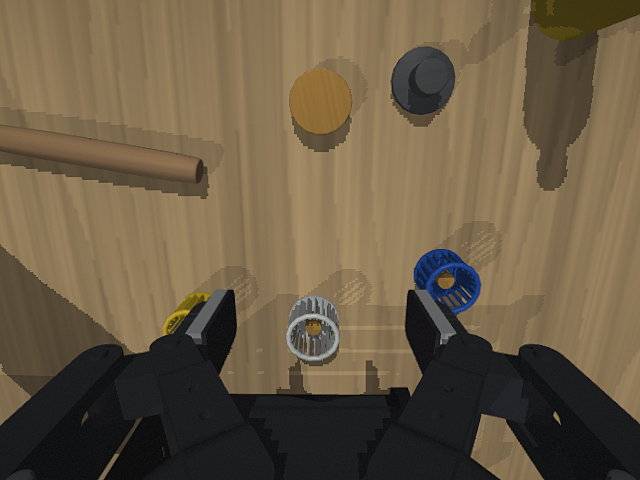

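```bash
python3 - <<'E'
from h import *
o=dict(position=np.array([0.5396,-.3293,.1902]),orientation=np.array([-3.141,-.0093,-.0001]))
for z in(0,.05,.1,.15,.2):
  print(z,onz("wrist",320,394,z,o),onz("top",506,245,z))
print(onz("wrist",313,335,.042,o))
im=cv2.imread("pics/t16_raw.png");cv2.imwrite("pics/t16z.png",cv2.resize(im[170:310,440:620],None,fx=4,fy=4))
E
```

```text
0 [ 0.5403 -0.5389  0.    ] [ 0.5199 -0.542   0.    ]
0.05 [ 0.5401 -0.4968  0.05  ] [ 0.5101 -0.5242  0.05  ]
0.1 [ 0.5399 -0.4547  0.1   ] [ 0.5002 -0.5064  0.1   ]
0.15 [ 0.5397 -0.4126  0.15  ] [ 0.4904 -0.4886  0.15  ]
0.2 [ 0.5395 -0.3706  0.2   ] [ 0.4805 -0.4709  0.2   ]
[ 0.5331 -0.4362  0.042 ]
```

View pics/t16z.png

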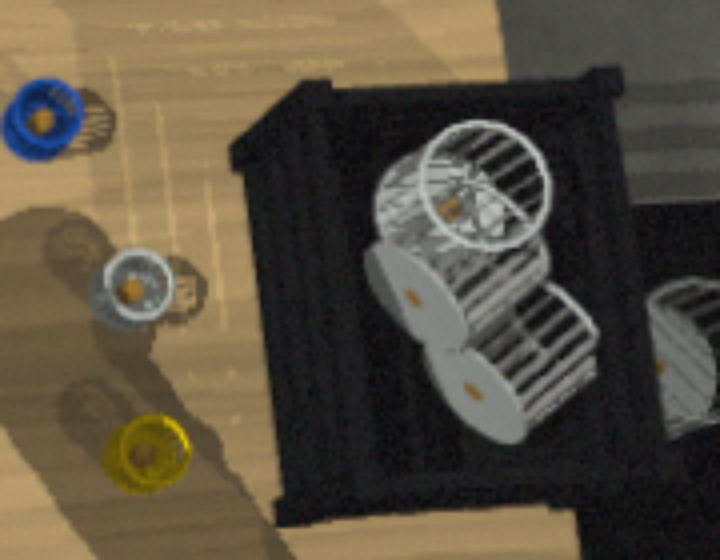

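>>> step_arm(deltas=[[0.85, -0.008, 0.108, 0.03, 0], [0.85, -0.008, 0.108, 0.06, 0], [0.85, -0.008, 0.108, 0.06, 0], [0.85, -0.008, 0.108, 0.06, 0], [0.85, -0.008, 0.108, 0.08, 0], [0.85, -0.008, 0.108, 0.1, 0], [0.85, -0.008, 0.108, 0.11, 0], [0.85, -0.008, 0.108, 0.11, 0]])

```text
time: 20.3
position: [0.5321, -0.4363, 0.0795]
orientation: [-3.14, -0.007, 0.001]
force: [-0.8, -0.7, 0.3]
width: 0.852
```

```bash
python3 - <<'E'
from h import *
o=pic("wrist","w18");print(o["position"],o["orientation"])
plan([.5325,-.437,.006],0)
print(proj("wrist",[.5325,-.437,.042],o))
E
```

```text
[ 0.5321 -0.4363  0.0795] [-3.1401 -0.0067  0.0015]
at [ 0.5323 -0.437   0.0806] yaw 0.22 | d [0.0002 0.     0.0746] turn 0.22 rows>= 1.5
[321.4418 273.4593]
```

View pics/w18.png

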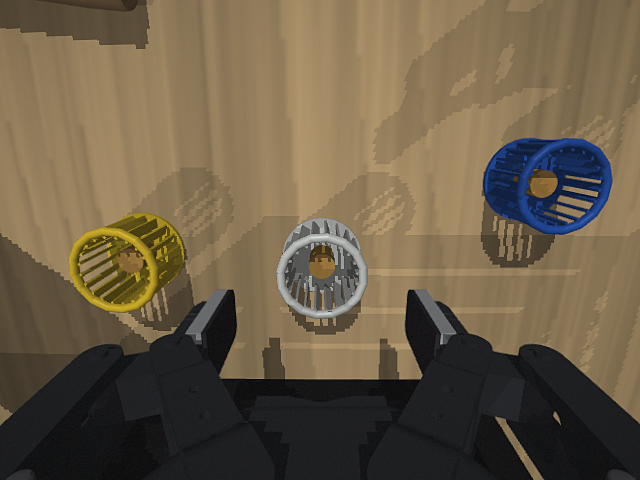

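Wheel D is centred at (322,275), and the yellow and blue ones are clear of the fingers.

>>> step_arm(deltas=[[0.85, 0, 0, 0.03, 0], [0.85, 0, 0, 0.06, 0], [0.85, 0, 0, 0.074, 0], [0.85, 0, 0, 0.074, 0], [0.85, 0, 0, 0.074, 0], [0.4, 0, 0, 0.074, 0], [0.4, 0, 0, 0.074, 0], [0.4, 0, 0, 0.074, 0], [0.4, 0, 0, 0.074, 0], [0.4, 0, 0, 0.074, 0]])

```text
time: 21.35
position: [0.5327, -0.4386, 0.0084]
orientation: [3.14, 0.004, 0.004]
force: [-0.5, 0.8, 5.5]
width: 0.592
```

>>> step_arm(deltas=[[0.4, 0, 0, 0, 0], [0.4, 0, 0, -0.04, 0], [0.4, 0, 0, -0.08, 0], [0.4, 0, 0, -0.1, 0], [0.4, 0, 0, -0.1, 0]])

```text
time: 21.85
position: [0.5332, -0.4394, 0.1109]
orientation: [3.138, 0.004, 0.008]
force: [-0.0, 0.1, -1.2]
width: 0.59
```

```bash
python3 - <<'E'
from h import *
o=pic("wrist","w19");print(o["position"],o["orientation"],o["width"],o["force"])
plan([.4988,-.0537,.11],84.5)
E
```

```text
[ 0.5332 -0.4394  0.1109] [3.1379 0.0036 0.0084] 0.5904400483351061 [-0.0011  0.0747 -1.1729]
at [ 0.5326 -0.4385  0.1085] yaw 0.14 | d [-0.0329 -0.3849 -0.0023] turn -84.36 rows>= 9.8
```

View pics/w19.png

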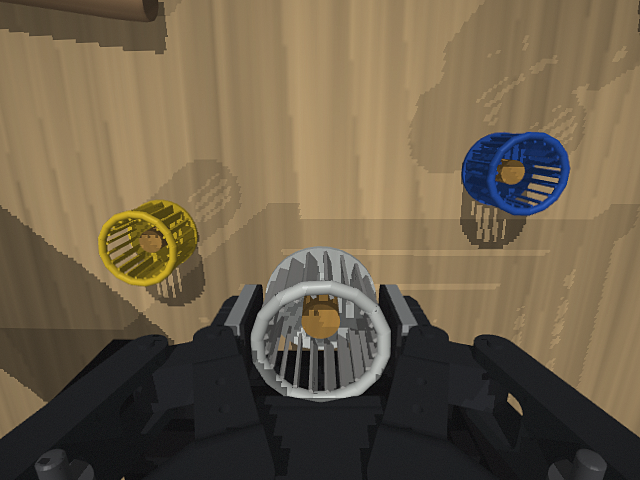

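>>> step_arm(deltas=[[0.4, -0.033, -0.385, -0.002, -84.4], [0.4, -0.033, -0.385, -0.002, -84.4], [0.4, -0.033, -0.385, -0.002, -84.4], [0.4, -0.033, -0.385, -0.002, -84.4], [0.4, -0.033, -0.385, -0.002, -84.4], [0.4, -0.033, -0.385, -0.002, -84.4], [0.4, -0.033, -0.385, -0.002, -84.4], [0.4, -0.033, -0.385, -0.002, -84.4], [0.4, -0.033, -0.385, -0.002, -84.4], [0.4, -0.033, -0.385, -0.002, -84.4]])

```text
time: 22.9
position: [0.4973, -0.0509, 0.1076]
orientation: [-2.314, -2.123, 0.001]
force: [-0.5, -1.0, -0.5]
width: 0.594
```

>>> step_arm(deltas=[[0.4, 0, 0, 0, 0], [0.4, 0, 0, 0, 0], [0.4, 0, 0, 0, 0]])

```text
time: 23.2
position: [0.4977, -0.0531, 0.108]
orientation: [-2.328, -2.109, 0.001]
force: [-0.5, -1.5, -0.3]
width: 0.593
```

```bash
python3 - <<'E'
from h import *
o=pic("wrist","w20");print(o["position"],o["orientation"],o["width"],o["force"])
plan([.4988,-.0537,.01],84.5)
E
```

```text
[ 0.4977 -0.0531  0.108 ] [-2.3282 -2.1089  0.0007] 0.5928611438956886 [-0.475  -1.4687 -0.3394]
at [ 0.4978 -0.0531  0.108 ] yaw 84.38 | d [-0.0005  0.0011  0.098 ] turn -0.12 rows>= 2.0
```

View pics/w20.png

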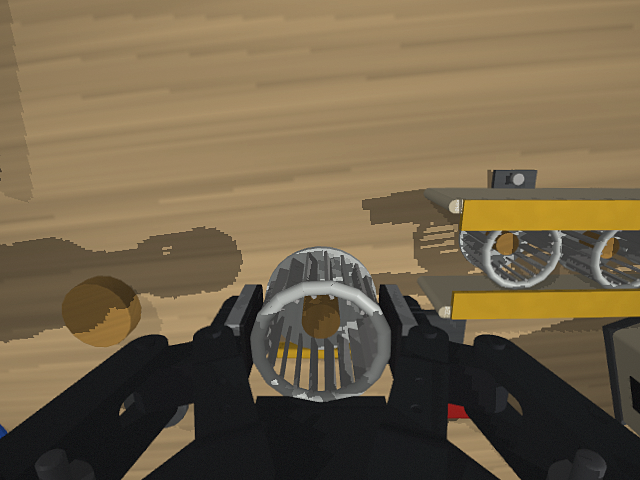

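>>> step_arm(deltas=[[0.4, 0, 0.001, 0.04, 0], [0.4, 0, 0.001, 0.08, 0], [0.4, 0, 0.001, 0.097, 0], [0.4, 0, 0.001, 0.097, 0], [0.4, 0.02, 0.001, 0.097, 0], [0.4, 0.04, 0.001, 0.097, 0], [0.4, 0.06, 0.001, 0.097, 0], [0.4, 0.06, 0.001, 0.097, 0]])

```text
time: 24.05
position: [0.5055, 0.0098, 0.0122]
orientation: [-2.322, -2.116, -0.003]
force: [0.1, 0.2, -0.1]
width: 0.592
```

```bash
python3 - <<'E'
from h import *
o=pic("wrist","w21");print(o["position"],o["width"],o["force"])
M=np.array([.5065,.026]);ey=np.array([.0958,.9954])
plan([*(M+ey*.055),.01],84.5)
E
```

```text
[0.5055 0.0098 0.0122] 0.5920865802330919 [ 0.0598  0.2383 -0.0844]
at [0.5053 0.008  0.0121] yaw 84.62 | d [ 0.073  -0.0004  0.0022] turn 0.12 rows>= 1.5
```

View pics/w21.png

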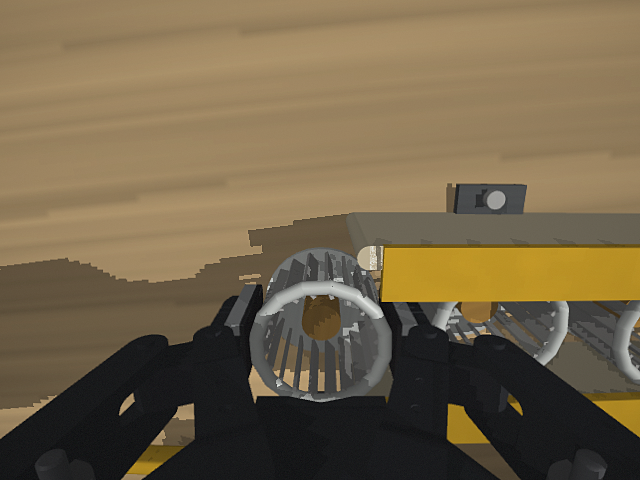

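>>> step_arm(deltas=[[0.4, 0.02, 0, 0.002, 0], [0.4, 0.04, 0, 0.002, 0], [0.4, 0.06, 0, 0.002, 0], [0.4, 0.073, 0, 0.002, 0], [0.4, 0.073, 0, 0.002, 0], [0.85, 0.073, 0, 0.002, 0], [0.85, 0.073, 0, 0.002, 0], [0.85, 0.073, 0, 0.002, 0], [0.85, 0.073, 0, -0.03, 0], [0.85, 0.073, 0, -0.07, 0]])

```text
time: 25.1
position: [0.5103, 0.0785, 0.0809]
orientation: [-2.325, -2.111, 0.006]
force: [1.1, 0.4, 1.0]
width: 0.854
```

>>> step_arm(deltas=[[0.85, 0, 0, -0.04, 0], [0.85, 0, 0, -0.08, 0], [0.85, 0, 0, -0.08, 0]])

```text
time: 25.4
position: [0.5144, 0.0794, 0.1663]
orientation: [2.324, 2.11, 0.013]
force: [0.2, -0.0, -0.2]
width: 0.85
```

```bash
python3 - <<'E'
from h import *
o=pic("wrist","w22");print(o["position"],o["orientation"],o["width"],o["force"])
pic("top","t22")
E
```

```text
[0.5144 0.0794 0.1663] [2.3243 2.1103 0.0127] 0.8496595553610989 [ 0.1506 -0.0302 -0.2083]
```

View pics/w22.png

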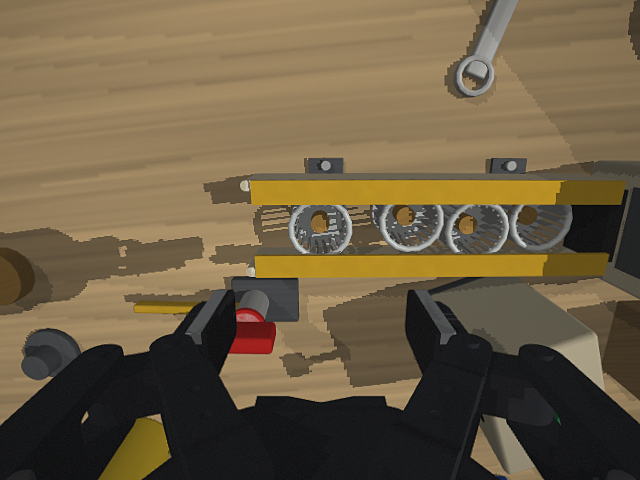

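View pics/t22.png

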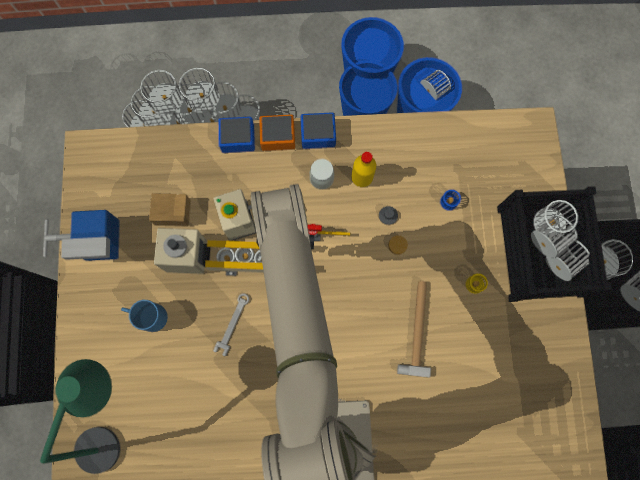

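```bash
python3 - <<'E'
from h import *
plan([.5855,.0137,.18],-5.5)
E
```

```text
at [0.5119 0.0794 0.1619] yaw 84.52 | d [-0.0584  0.0795 -0.0181] turn 90.02 rows>= 10.5
```

>>> step_arm(deltas=[[0.6, -0.03, 0.04, -0.018, 8], [0.6, -0.058, 0.08, -0.018, 16], [0.6, -0.058, 0.08, -0.018, 25], [0.6, -0.058, 0.08, -0.018, 33], [0.6, -0.058, 0.08, -0.018, 41], [0.6, -0.058, 0.08, -0.018, 49], [0.6, -0.058, 0.08, -0.018, 57], [0.6, -0.058, 0.08, -0.018, 65], [0.6, -0.058, 0.08, -0.018, 73], [0.6, -0.058, 0.08, -0.018, 81]])

```text
time: 26.5
position: [0.5849, 0.0137, 0.1776]
orientation: [3.14, 0.087, -0.004]
force: [-0.4, -0.9, 0.1]
width: 0.6
```

>>> step_arm(deltas=[[0.6, 0, 0, 0, 8], [0.6, 0, 0, 0, 9], [0.6, 0, 0, 0, 9], [0.6, 0, 0, 0, 9]])

```text
time: 26.9
position: [0.5855, 0.014, 0.1787]
orientation: [3.138, -0.145, -0.001]
force: [1.1, 0.2, -0.0]
width: 0.603
```

```bash
python3 - <<'E'
from h import *
o=pic("wrist","w23");print(o["position"],o["orientation"],o["width"],o["force"])
plan([.5855,.0137,.18],-5.5)
im=cv2.imread("pics/w23_raw.png");cv2.imwrite("pics/w23z.png",cv2.resize(im[160:360,220:420],None,fx=3,fy=3))
E
```

```text
[0.5855 0.014  0.1787] [ 3.1379 -0.1451 -0.0011] 0.6026325396270759 [ 1.087   0.2167 -0.0267]
at [0.5856 0.014  0.1789] yaw -5.32 | d [-0.      0.0003 -0.0011] turn 0.18 rows>= 0.0
```

View pics/w23.png

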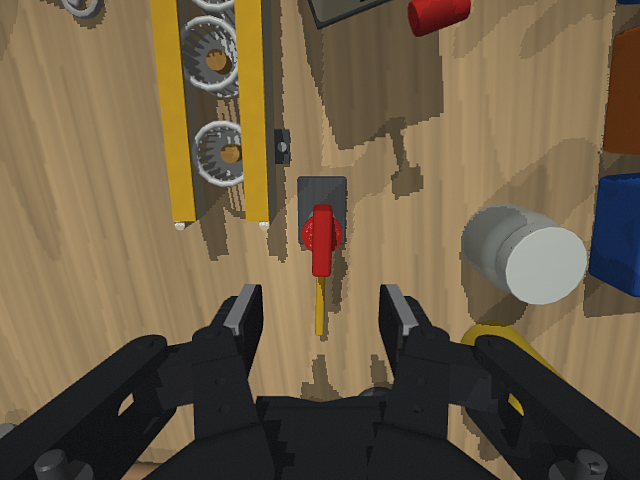

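View pics/w23z.png

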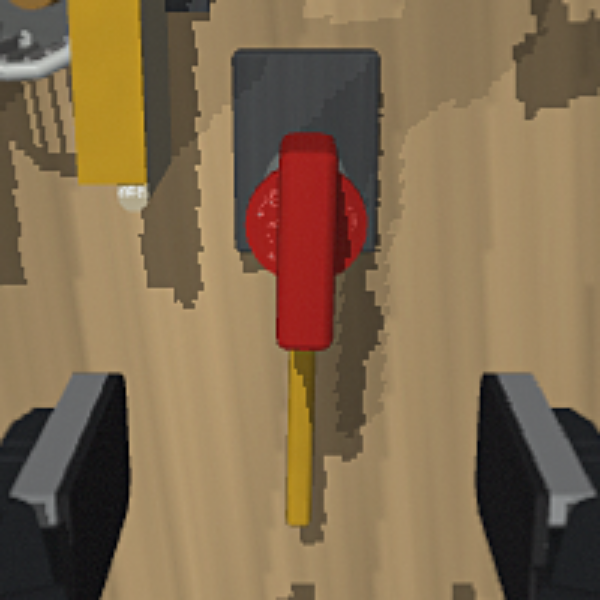

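```bash
python3 - <<'E'
from h import *
o=dict(position=np.array([.5855,.014,.1787]),orientation=np.array([3.1379,-.1451,-.0011]))
o1=dict(position=np.array([0.4886,0.0312,0.2695]),orientation=np.array([2.3288,2.1084,0.0008]))
Z=lambda u,v:(220+u/3,160+v/3)
for p in((307,150),(305,348),(307,249),(280,249),(335,249)):print(onz("wrist",*Z(*p),.086,o))
print(tri(ray("wrist",*Z(307,249),o),ray("wrist",311.5,308,o1)))
plan([.5855,.0137,.067],-5.5)
E
```

```text
[0.5887 0.0378 0.086 ]
[ 0.5838 -0.0106  0.086 ]
[0.5865 0.0143 0.086 ]
[0.5802 0.0148 0.086 ]
[0.5931 0.0137 0.086 ]
(array([0.5866, 0.0123, 0.0809]), [0.0004771455005801795, 0.0004771455005801122])
at [0.5856 0.014  0.1789] yaw -5.32 | d [0.     0.0003 0.1119] turn 0.18 rows>= 2.2
```

>>> step_arm(deltas=[[0.6, 0.001, 0, 0.04, 0], [0.6, 0.001, 0, 0.08, 0], [0.6, 0.001, 0, 0.1, 0], [0.6, 0.001, 0, 0.113, 0], [0.6, 0.001, 0, 0.113, 0], [0.6, 0.001, 0, 0.113, 0]])

```text
time: 27.55
position: [0.5873, 0.0139, 0.0672]
orientation: [-3.138, 0.149, -0.002]
force: [-0.4, -0.3, 0.1]
width: 0.599
```

>>> step_arm(deltas=[[0.05, 0, 0, 0, 0], [0.05, 0, 0, 0, 0], [0.05, 0, 0, 0, 0], [0.05, 0, 0, 0, 0], [0.05, 0, 0, 0, 0], [0.05, 0, 0, 0, 0], [0.05, 0, 0, 0, 0], [0.05, 0, 0, 0, 0], [0.05, 0, 0, 0, 0]])

```text
time: 28.45
position: [0.5866, 0.0142, 0.0673]
orientation: [-3.137, 0.151, 0.001]
force: [-5.3, 0.9, 9.7]
width: 0.146
```

```bash
python3 - <<'E'
from h import *
o=pic("wrist","w24");print(o["position"],yaw(o)[0],o["width"],o["force"],o["torque"])
E
```

```text
[0.5866 0.0142 0.0673] -5.49803101296195 0.14585522380190705 [-5.2625  0.9064  9.659 ] [ 0.2672  1.3142 -0.4629]
```

View pics/w24.png

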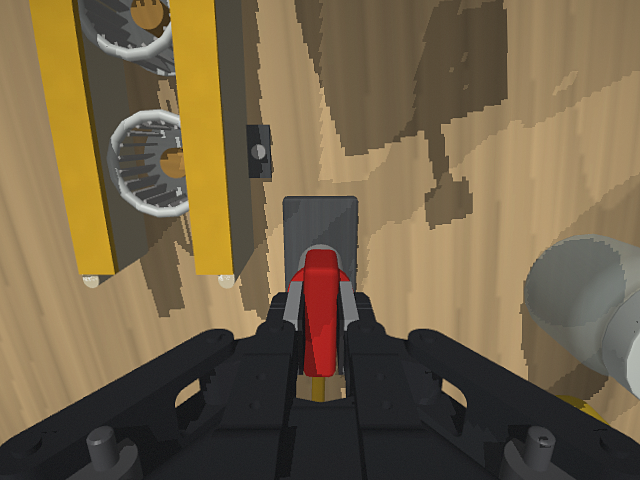

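The red bar is gripped at (320,310). Now the clockwise turn.

>>> step_arm(deltas=[[0.05, 0, 0, 0, 6], [0.05, 0, 0, 0, 12], [0.05, 0, 0, 0, 18], [0.05, 0, 0, 0, 24], [0.05, 0, 0, 0, 30], [0.05, 0, 0, 0, 36], [0.05, 0, 0, 0, 42], [0.05, 0, 0, 0, 48]])

```text
time: 29.3
position: [0.5883, 0.0132, 0.0674]
orientation: [-2.802, 1.419, -0.007]
force: [6.6, -5.2, -2.4]
width: 0.15
```

>>> step_arm(deltas=[[0.05, 0, 0, 0, 6], [0.05, 0, 0, 0, 12], [0.05, 0, 0, 0, 18], [0.05, 0, 0, 0, 24], [0.05, 0, 0, 0, 30], [0.05, 0, 0, 0, 36], [0.05, 0, 0, 0, 41], [0.05, 0, 0, 0, 43], [0.05, 0, 0, 0, 43]])

```text
time: 30.2
position: [0.5888, 0.0113, 0.0674]
orientation: [-2.088, 2.345, -0.011]
force: [10.3, -10.1, -5.1]
width: 0.152
```

```bash
python3 - <<'E'
from h import *
o=pic("wrist","w25");print(o["position"],yaw(o)[0],o["width"],o["force"],o["torque"])
E
```

```text
[0.5888 0.0113 0.0674] -96.63854484383151 0.15154243668098547 [ 10.3422 -10.0943  -5.1473] [-1.9691 -2.0597 -0.119 ]
```

View pics/w25.png

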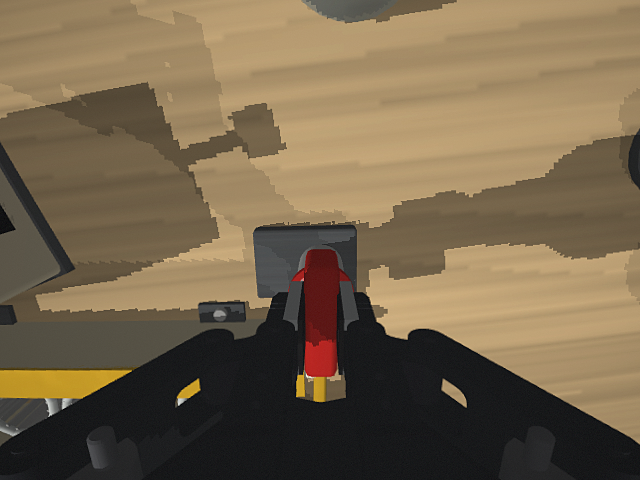

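The bar has turned 91° with the arm. Release and lift.

>>> step_arm(deltas=[[0.5, 0, 0, 0, 0], [0.5, 0, 0, 0, 0], [0.5, 0, 0, 0, 0], [0.5, 0, 0, 0, 0], [0.5, 0, 0, -0.03, 0], [0.5, 0, 0, -0.07, 0], [0.5, 0, 0, -0.11, 0], [0.5, 0, 0, -0.14, 0], [0.5, 0, 0, -0.14, 0]])

```text
time: 31.15
position: [0.5884, 0.0135, 0.2104]
orientation: [-2.089, 2.339, -0.004]
force: [0.6, 0.2, 0.2]
width: 0.504
```

```bash
python3 - <<'E'
from h import *
o=pic("wrist","w26");print(o["position"],o["orientation"],o["width"],o["force"])
pic("side","s26",(200,120,420,300),3)
plan([.6342,.2319,.22],-5.5)
E
```

```text
[0.5884 0.0135 0.2104] [-2.089   2.3391 -0.004 ] 0.5040656102842261 [0.5724 0.2448 0.2461]
at [0.5868 0.0144 0.2065] yaw -96.43 | d [-0.2215 -0.0228 -0.0131] turn -90.93 rows>= 10.6
```

View pics/w26.png

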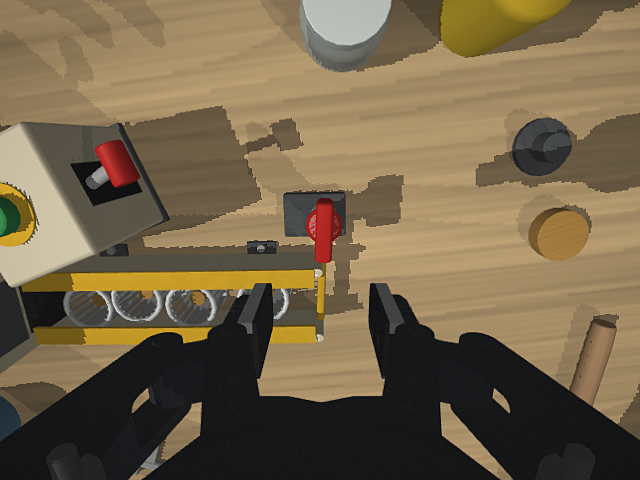

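View pics/s26.png

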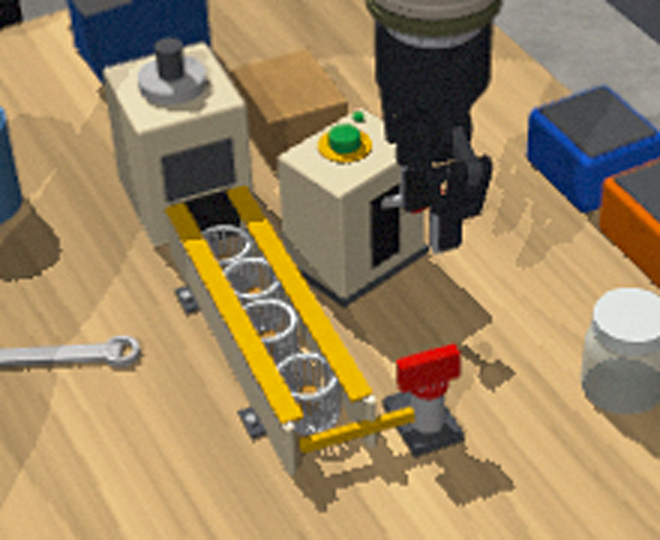

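```bash
python3 - <<'E'
from h import *
plan([.645,.18,.25],15.2)
E
```

```text
at [0.5868 0.0144 0.2065] yaw -96.43 | d [-0.1711 -0.0393 -0.0432] turn -111.63 rows>= 13.0
```

>>> step_arm(deltas=[[0.5, 0, 0, -0.043, -8], [0.5, -0.04, -0.01, -0.043, -16], [0.5, -0.08, -0.02, -0.043, -25], [0.5, -0.12, -0.03, -0.043, -33], [0.5, -0.171, -0.039, -0.043, -41], [0.5, -0.171, -0.039, -0.043, -50], [0.5, -0.171, -0.039, -0.043, -58], [0.5, -0.171, -0.039, -0.043, -66], [0.5, -0.171, -0.039, -0.043, -74], [0.5, -0.171, -0.039, -0.043, -82]])

```text
time: 32.25
position: [0.644, 0.1798, 0.2472]
orientation: [3.117, -0.386, -0.004]
force: [-0.3, -0.7, 0.7]
width: 0.498
```

>>> step_arm(deltas=[[0.2, 0, 0, 0, -8], [0, 0, 0, 0, -16], [0, 0, 0, 0, -24], [0, 0, 0, 0, -29.6], [0, 0, 0, 0, -29.6], [0, 0, 0, 0, -29.6], [0, 0, 0, 0, -29.6]])

```text
time: 32.95
position: [0.6445, 0.1796, 0.2485]
orientation: [3.114, 0.41, -0.002]
force: [1.0, 0.7, 0.0]
width: -0.002
```

```bash
python3 - <<'E'
from h import *
o=pic("wrist","w27");print(o["position"],o["orientation"],o["width"],o["force"],yaw(o)[0])
E
```

```text
[0.6445 0.1796 0.2485] [ 3.1145  0.4103 -0.0017] -0.0020301640594235335 [0.9885 0.6553 0.0348] 15.01044605262402
```

View pics/w27.png

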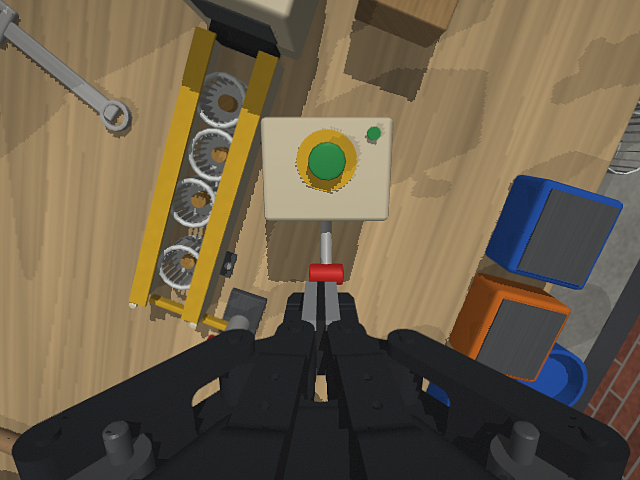

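The button top is at (327,161), the lever handle at (326,273), and the box edges line up with the tool axes.

```bash
python3 - <<'E'
from h import *
o=dict(position=np.array([.6445,.1796,.2485]),orientation=np.array([3.1145,.4103,-.0017]))
b=onz("wrist",327,161,.134,o);l=onz("wrist",326,273,.118,o);print(b,l,l-b,np.degrees(np.arctan2(*(l-b)[[1,0]])))
print("box edge",onz("wrist",264,219,.12,o),onz("wrist",387,219,.12,o),onz("wrist",262,118,.12,o),onz("wrist",391,118,.12,o))
T1=lambda u,v:("top",200+u/5,180+v/5)
S1=lambda u,v:("side",230+u/4,130+v/3.5)
print(tri(ray("wrist",327,161,o),ray(*T1(145,148)),ray(*S1(341,125))))
print(tri(ray("wrist",326,273,o),ray(*T1(312,100)),ray(*S1(445,194))))
plan([*b[:2],.16],15.2)
E
```

```text
[0.6347 0.2348 0.134 ] [0.6587 0.1449 0.118 ] [ 0.0241 -0.0899 -0.016 ] -75.01502984869768
box edge [0.5985 0.1773 0.12  ] [0.6934 0.2028 0.12  ] [0.5803 0.2518 0.12  ] [0.6727 0.2767 0.12  ]
(array([0.6349, 0.2333, 0.1241]), [0.0009741666444371475, 0.0032085619696953613, 0.0032225834145607913])
(array([0.659 , 0.1432, 0.1142]), [0.0003325388455896756, 0.0024226445243994885, 0.00227709062964383])
at [0.6445 0.1797 0.2488] yaw 15.04 | d [ 0.0049 -0.0558  0.0888] turn -0.16 rows>= 2.1
```

>>> step_arm(deltas=[[0, 0.005, -0.056, 0, 0], [0, 0.005, -0.056, 0.04, 0], [0, 0.005, -0.056, 0.08, 0], [0, 0.005, -0.056, 0.1, 0], [0, 0.005, -0.056, 0.107, 0], [0, 0.005, -0.056, 0.107, 0], [0, 0.005, -0.056, 0.107, 0]])

```text
time: 33.7
position: [0.6357, 0.2349, 0.1438]
orientation: [-3.114, -0.413, -0.003]
force: [0.4, -0.5, 0.3]
width: 0.001
```

>>> step_arm(deltas=[[0, 0, 0, 0.004, 0], [0, 0, 0, 0.008, 0], [0, 0, 0, 0.01, 0], [0, 0, 0, 0.011, 0], [0, 0, 0, 0.011, 0]])

```text
time: 34.2
position: [0.6352, 0.235, 0.1315]
orientation: [-3.114, -0.414, -0.001]
force: [0.6, -0.3, 3.1]
width: 0.002
```

```bash
python3 - <<'E'
from h import *
o=pic("wrist","w28");print(o["position"],o["width"],o["force"],yaw(o)[0])
E
```

```text
[0.6352 0.235  0.1315] 0.002393122823849351 [ 0.6301 -0.2648  3.0832] 15.138566244727535
```

View pics/w28.png

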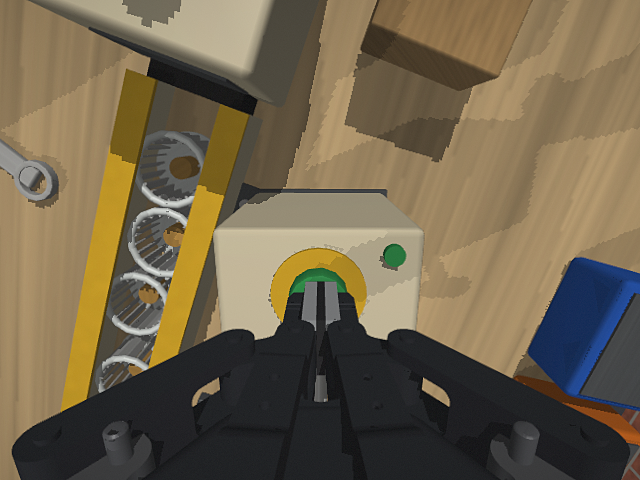

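Contact with 3 N. Press 3 mm more, watching the force.

>>> step_arm(deltas=[[0, 0, 0, 0.002, 0], [0, 0, 0, 0.003, 0], [0, 0, 0, 0.003, 0]])

```text
time: 34.55
position: [0.6351, 0.235, 0.1283]
orientation: [-3.114, -0.414, -0.001]
force: [2.3, 1.2, 3.0]
width: 0.001
```

```bash
python3 - <<'E'
from h import *
o=get_obs();print(o["position"],o["force"])
pic("side","s29",(230,120,420,280),4)
E
```

```text
[0.6351 0.235  0.1283] [2.331  1.2387 3.0063]
```

View pics/s29.png

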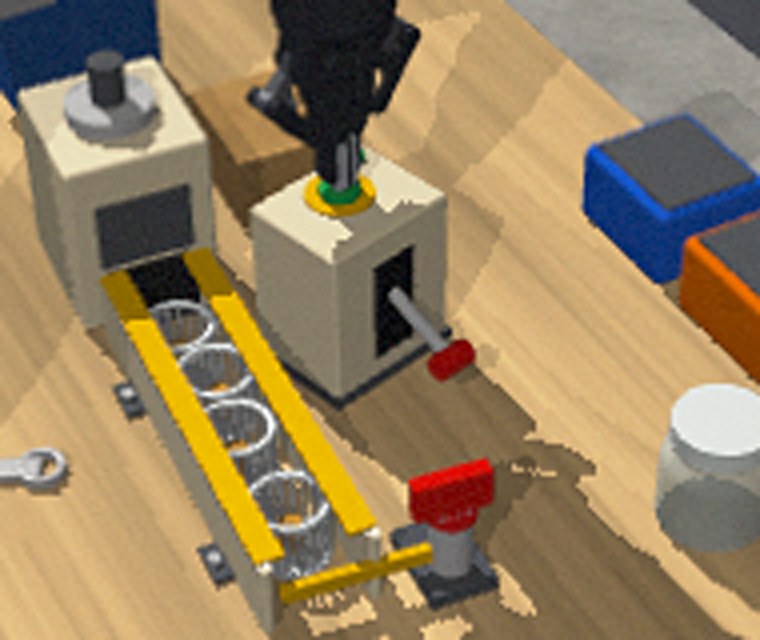

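The lever dropped; its handle is at about (450,360) in the crop. Next I rise and move over the handle.

```bash
python3 - <<'E'
from h import *
plan([.661,.138,.16],15)
E
```

```text
at [0.6351 0.235  0.1284] yaw 15.14 | d [-0.0003  0.1004 -0.0316] turn 0.14 rows>= 2.1
```

>>> step_arm(deltas=[[0, 0, 0, -0.03, 0], [0, 0, 0, -0.06, 0], [0.6, 0, 0.05, -0.06, 0], [0.6, 0, 0.1, -0.06, 0], [0.6, 0, 0.1, -0.04, 0], [0.6, 0, 0.1, -0.032, 0], [0.6, 0, 0.1, -0.032, 0], [0.6, 0, 0.1, -0.032, 0]])

```text
time: 35.4
position: [0.6606, 0.1402, 0.1602]
orientation: [-3.113, -0.418, 0.001]
force: [-0.4, -0.8, 0.2]
width: 0.597
```

```bash
python3 - <<'E'
from h import *
o=pic("wrist","w30");print(o["position"],o["orientation"],o["width"],o["force"],yaw(o)[0])
print(proj("wrist",[.6609,.1379,.0433],o))
plan([.661,.138,.03],15)
E
```

```text
[0.6606 0.1402 0.1602] [-3.1132 -0.4175  0.0013] 0.5971553417549019 [-0.4214 -0.7922  0.1933] 15.276947220496401
[319.8981 237.453 ]
at [0.6609 0.14   0.1607] yaw 15.27 | d [-0.0005  0.0021  0.1307] turn 0.27 rows>= 2.6
```

View pics/w30.png

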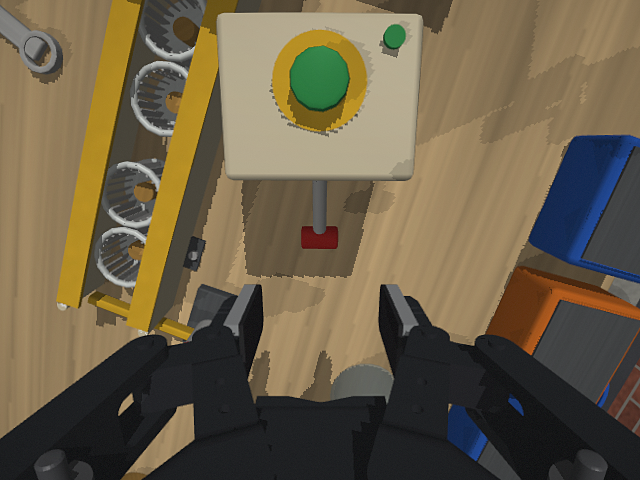

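>>> step_arm(deltas=[[0.6, 0, 0.002, 0.04, 0], [0.6, 0, 0.002, 0.08, 0], [0.6, 0, 0.002, 0.1, 0], [0.6, 0, 0.002, 0.12, 0], [0.6, 0, 0.002, 0.131, 0], [0.6, 0, 0.002, 0.131, 0], [0.6, 0, 0.002, 0.131, 0]])

```text
time: 36.15
position: [0.6621, 0.1369, 0.0304]
orientation: [-3.114, -0.415, -0.002]
force: [0.1, 0.2, 1.1]
width: 0.6
```

>>> step_arm(deltas=[[0.2, 0, 0, 0, 0], [0.2, 0, 0, 0, 0], [0.2, 0, 0, 0, 0], [0.2, 0, 0, 0, 0], [0.2, 0, 0, 0, 0], [0.2, 0, 0, 0, 0]])

```text
time: 36.75
position: [0.6609, 0.1363, 0.0309]
orientation: [-3.113, -0.413, 0.002]
force: [-9.6, -1.2, 13.0]
width: 0.312
```

```bash
python3 - <<'E'
from h import *
o=pic("wrist","w31");print(o["position"],o["width"],o["force"],yaw(o)[0])
# arc path: shift (tool y away from box, z down) from dropped
for a in range(-25,41,5):
    r=np.radians(a);r0=np.radians(-25);print(a,"dy %.4f dz %.4f"%(.075*(np.cos(r)-np.cos(r0)),-.075*(np.sin(r)-np.sin(r0))))
E
```

```text
[0.6609 0.1363 0.0309] 0.3124216011559525 [-9.5619 -1.2242 13.007 ] 15.111060631493068
-25 dy 0.0000 dz -0.0000
-20 dy 0.0025 dz -0.0060
-15 dy 0.0045 dz -0.0123
-10 dy 0.0059 dz -0.0187
-5 dy 0.0067 dz -0.0252
0 dy 0.0070 dz -0.0317
5 dy 0.0067 dz -0.0382
10 dy 0.0059 dz -0.0447
15 dy 0.0045 dz -0.0511
20 dy 0.0025 dz -0.0573
25 dy 0.0000 dz -0.0634
30 dy -0.0030 dz -0.0692
35 dy -0.0065 dz -0.0747
40 dy -0.0105 dz -0.0799
```

View pics/w31.png

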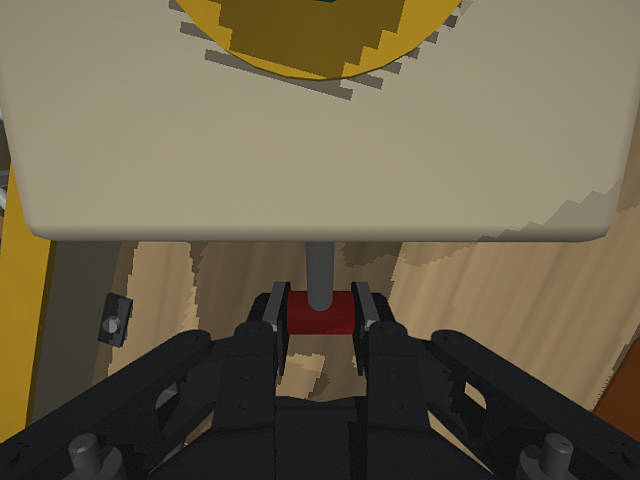

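The handle is pinched between the pads at (320,312). Lift along the arc.

>>> step_arm(deltas=[[0.2, 0, 0.0025, -0.006, 0], [0.2, 0, 0.0045, -0.0125, 0], [0.2, 0, 0.006, -0.019, 0], [0.2, 0, 0.007, -0.025, 0], [0.2, 0, 0.007, -0.032, 0], [0.2, 0, 0.007, -0.038, 0], [0.2, 0, 0.006, -0.045, 0], [0.2, 0, 0.0045, -0.051, 0]])

```text
time: 37.6
position: [0.6615, 0.1334, 0.0799]
orientation: [-3.113, -0.415, 0.004]
force: [-3.8, 5.5, -7.7]
width: 0.31
```

>>> step_arm(deltas=[[0.2, 0, -0.002, -0.006, 0], [0.2, 0, -0.0045, -0.012, 0], [0.2, 0, -0.0075, -0.018, 0], [0.2, 0, -0.011, -0.0235, 0], [0.2, 0, -0.011, -0.0235, 0]])

```text
time: 38.1
position: [0.6587, 0.1439, 0.1037]
orientation: [-3.113, -0.416, 0.004]
force: [-5.1, 4.0, -8.0]
width: 0.303
```

```bash
python3 - <<'E'
from h import *
o=pic("wrist","w32");print(o["position"],o["width"],o["force"],yaw(o)[0])
E
```

```text
[0.6587 0.1439 0.1037] 0.30313310195412935 [-5.0816  3.9694 -8.0293] 15.213014008146795
```

View pics/w32.png

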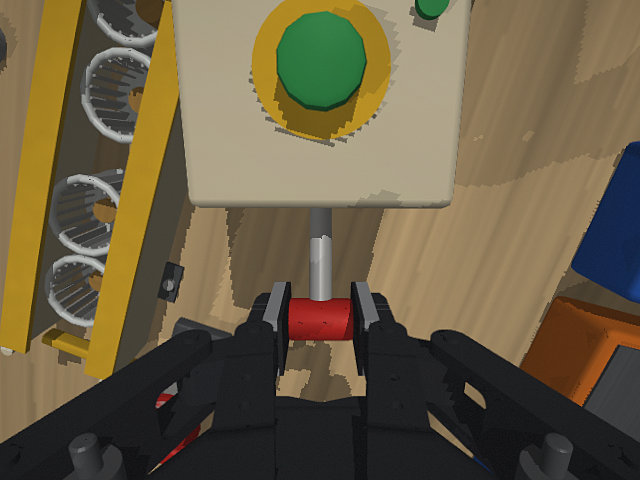

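>>> step_arm(deltas=[[0.2, 0, -0.001, -0.001, 0], [0.2, 0, -0.001, -0.001, 0], [0.6, 0, -0.001, -0.001, 0], [0.6, 0, -0.001, -0.001, 0], [0.6, 0, -0.001, -0.001, 0], [0.6, 0, -0.001, -0.04, 0], [0.6, 0, -0.001, -0.08, 0], [0.6, 0, -0.001, -0.12, 0], [0.6, 0, -0.001, -0.14, 0], [0.6, 0, -0.001, -0.14, 0]])

```text
time: 39.15
position: [0.6615, 0.1431, 0.2483]
orientation: [-3.114, -0.413, -0.011]
force: [0.2, -0.6, -0.7]
width: 0.595
```

>>> step_arm(deltas=[[0.6, 0, 0, 0, 0], [0.6, 0, 0, 0, 0], [0.6, 0, 0, 0, 0], [0.6, 0, 0, 0, 0], [0.6, 0, 0, 0, 0]])

```text
time: 39.65
position: [0.6595, 0.1437, 0.2434]
orientation: [3.114, 0.414, -0.001]
force: [0.2, 0.7, 0.1]
width: 0.603
```

```bash
python3 - <<'E'
from h import *
o=pic("wrist","w33");print(o["time"],o["position"],o["width"],o["force"])
print(proj("wrist",[.6587,.1447,.118],o))
pic("side","s33");pic("top","t33")
im=cv2.imread("pics/s33_raw.png");cv2.imwrite("pics/s33z.png",cv2.resize(im[120:290,230:420],None,fx=4,fy=3.5))
E
```

```text
39.65 [0.6595 0.1437 0.2434] 0.6034223957996221 [0.2185 0.7397 0.111 ]
[319.6794 230.3144]
```

View pics/w33.png

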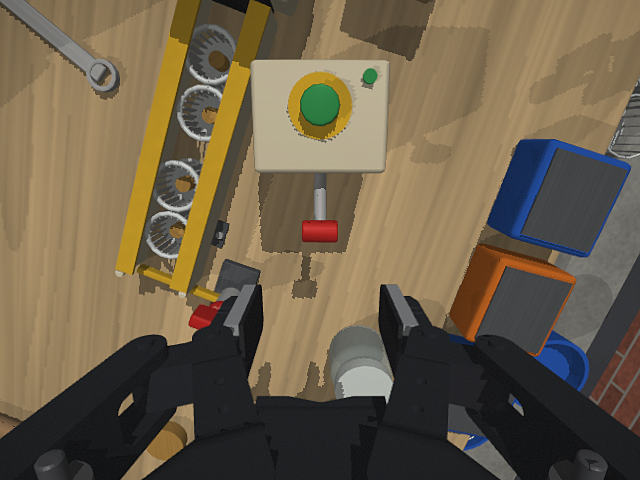

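View pics/s33z.png

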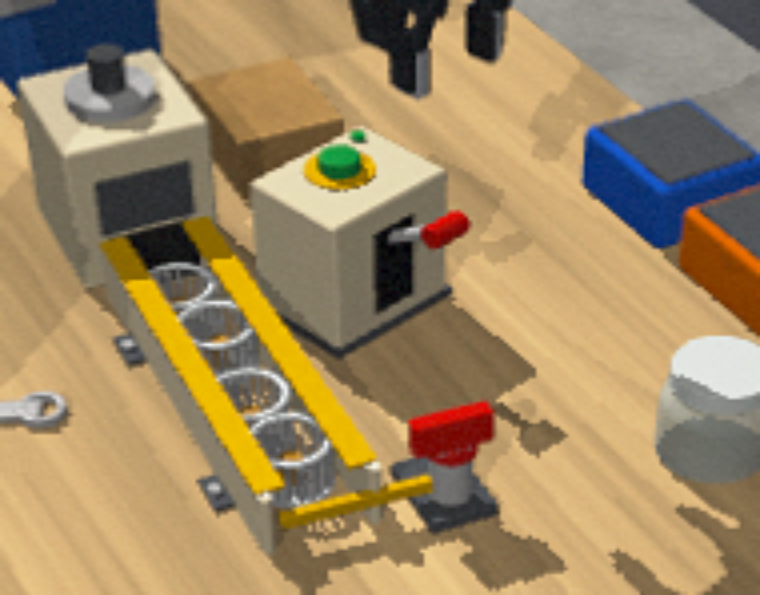

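View pics/t33.png

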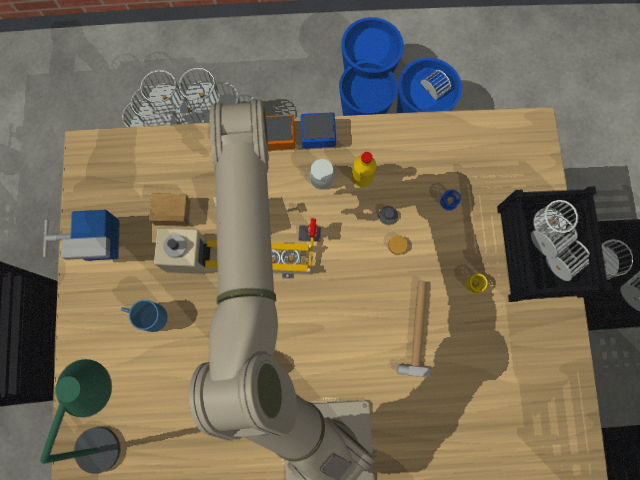

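```bash
python3 - <<'E'
from h import *
o=dict(position=np.array([.6595,.1437,.2434]),orientation=np.array([3.114,.414,-.001]))
M=np.array([.5065,.026]);ey=np.array([.0958,.9954]);ex=np.array([.9954,-.0958])
for p in((167,234),(176,185),(200,113),(211,54)):
  q=onz("wrist",*p,.042,o)[:2]-M;print("lane x %.4f y %.4f"%(q@ex,q@ey))
E
```

```text
lane x 0.0009 y 0.0550
lane x -0.0028 y 0.1074
lane x 0.0015 y 0.1812
lane x -0.0031 y 0.2337
```

```bash
python3 -c "
from cell import *
print(finish_job())"
```

```text
the job is handed in; nothing more can be done
None
```

The job is done and handed in at about 40 s of the 210 s allowed. Everything was done in the order you asked:

- **Wheels:** Only four galvanised wheels were on the bench. All four stand upright in single file between the rails, with centres about 55, 107, 181 and 234 mm from the mouth. The nearest one's edge is about 29 mm inside.
- **Gate:** I turned the red knob about 91° clockwise. After I let go, the gate arm stayed shut across the mouth in the later pictures.
- **Safety trip:** I pressed the button with about 3 N and the lever dropped. I then lifted it back along its arc and let go. Its handle shows at (320,231) in the wrist picture, where the fully raised position should be (320,230), so it stays up.
- **Other things on the bench:** None looked moved in the final pictures, and I didn't touch the blue and yellow wheels. The gripper is open and clear of everything.

Two checks disagreed:

- **Camera heights:** The side and top cameras together put heights up to about 10 mm too low, and the top camera's positions were about 4 mm off the wrist camera's. I worked from the wrist camera, which agreed with the given sizes.
- **Shifted wheel:** One wheel in the lane moved about 1 cm toward the mouth while the arm was elsewhere, probably the announced knock. It now stands against the last wheel, still inside the lane.

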